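# Clear the kitchen corner: cells, bulb, torch and canister to their places

### The job

Sort the odds and ends on the counter: put both used coin cells in the glass bowl with the others, lay the spent spiral bulb down inside the egg-shaped silicone holder, lay the torch flat in the shallow plywood tray, and stand the empty aluminium canister upright in the open tilt-out bin. The bulb is thin glass, so set it down rather than drop it, and leave the espresso cup standing where it is.

Things in the scene. Friction and masses are not known exactly. Their poses are not given: they have to be found in the camera images.
- cell_1: Used coin cell, a plain steel disc 24.5 mm across and 8 mm thick, lying flat on the counter, about 11 g. Origin: centre of its underside; z up. Same as cell_2; both go in the bowl.
- cell_2: Second used coin cell, identical to cell_1: steel disc 24.5 mm across, 8 mm thick, lying flat. Origin: centre of its underside; z up.
- bulb: White spiral energy-saving bulb lying on its side, 114 mm long, 85 g. Origin: on its long axis (own x), mid of the eight-sided white plastic housing (38 mm long, 46 mm across flats: grip there), 23 mm above what it lies on. The glass spiral (44 mm across) reaches x = +68 mm, the steel screw cap (28 mm across) x = -46 mm; mid-length is x = +11 mm.
- torch: Orange plastic torch lying flat, 130 mm long, 130 g: round barrel 30 mm across (x = -51 to +29 mm; grip it there) between a square head (38 x 38 mm, 36 mm long) at +x and a square tail cap (38 x 38 mm, 14 mm long) at -x. Origin: mid-length on its long axis (own x), near the balance point, 19 mm above what it lies on.
- canister: Small closed aluminium canister standing upright, 44 mm across and 58 mm tall, about 45 g, empty. Origin: centre of its underside; z up along its axis.
- cup: White ceramic espresso cup, 62 mm across the mouth, 58 mm tall, standing among the things; it is to be left alone. Origin: centre of its underside.
- bowl: Fixed round bowl of clear glass, 124 mm across the rim, 45 mm tall, walls 4 mm, inside about 84 mm across at the floor and 116 mm at the rim. A fixed bed of seven coin cells lies in it; their tops are 13 mm above the counter. Origin: centre of its underside, on the counter.
- bin: Fixed white polypropylene bin, tilted open, mouth upwards. Level floor 5 mm above the counter, x -49 to +49 mm, y -60 to +60 mm; side walls 55 mm tall; front wall (-x) leans out to x = -76 mm, 55 mm high, lip to x = -88 mm; behind (from x = +48 mm) its housing under a grey melamine board, 90 mm high. Origin: on the counter under the floor's middle; z up.
- holder: Fixed pale silicone holder, a shallow dish of egg-shaped outline, 174 mm long (own x, fat end at +x) by about 104 mm wide (y), rim 14 mm high and 4 mm thick, level floor 4 mm above the counter. Origin: on the counter under its middle; z up. The bulb fits lying along its length, either way round.
- tray: Fixed shallow plywood tray, rectangular, 175 mm long (own x) by 90 mm wide (y), 16 mm high, walls 5 mm, floor 5 mm above the counter. Origin: on the counter under its middle; z up. The torch fits lying along its length, either way round.
Not all that is in view belongs to the job. Leave any green look-alike of the canister alone. What is shaped like the holder but black is not meant.

How it is judged:
By the outcome, as a careful person would: the job done as asked, in the order asked, and still so for the second after the job is handed in, with the robot touching nothing.
It also fails if it takes over 112 s, if anything falls off the work surface, if the arm or the gripper's body presses on something with over 40 N, if the wrist force passes 120 N, or if a joint passes its speed limit or range.

### The arm

A 6-joint arm with a two-finger parallel gripper is mounted at the origin on the work surface. World frame = base frame: x ahead of the robot, y to its left, z up, the work surface at z = 0. Lengths are in mm, angles in degrees, forces in N, time in s.
With the tool pointing down it reaches from about 350 to 850 mm from the base axis. Payload 8.1 kg.
Tool frame: the origin (TCP) lies at the very end of the fingers, on their centre line; the grasp point (between the pads) lies 19 mm behind it (pinch_z is the z of the grasp point in the tool frame, in mm); z points along the fingers, y is the direction in which the jaws open and shut (so a half turn about z gives the same grasp; the last joint's range is limited). The gripper opens to 85 mm and grips with 20 to 120 N. Pads are 22 mm wide; open, the fingers measure 114 mm over their backs; the gripper's body (76 mm by 85 mm) begins 54 mm behind the grasp point. The pads swing forward as they close: fully open they stand 13 mm farther back than shut.
Start: joints at [-75.596, 7.471, 85.268, -0, 87.261, -4.893], TCP at [198.301, -566.288, 231.292] pointing down, gripper open.
Joint ranges: [-169.43, 169.43], [-51.17, 129.36], [1.28, 143.12], [-76.62, 256.62], [0, 156.53], [-152.29, 152.29]. Speed limits (degrees/s): [136.94, 136.94, 159.86, 180, 180, 180].

### API

Orientations are given as [roll, pitch, yaw] about the fixed x, y, z axes, in that order (R = Rz(yaw) Ry(pitch) Rx(roll)).
In Python, from bench import * gives the robot as it stands.
- The arm moves only by the shell command python3 -m creep 'ROWS' [FORCE]. ROWS is a JSON object of lists of equal length, an entry for each row: "translation": the shift along the tool's x, y, z in mm, a list of three; "rotation": the turn, a rotation vector about the tool's x, y, z in rad, a list of three; "claw": the finger opening in mm, from 0 to 85.4. In form: {"translation": [[dx, dy, dz], ...], "rotation": [[ax, ay, az], ...], "claw": [claw, ...]}. A call has 1 to 10 rows; each row shifts and turns the commanded pose from where the row before left it, along the tool's axes as they then stand; what a row does not reach is not made up. A row lasts 1/10 s, in which the tool goes at most 50 mm and 8.59 degrees, less where a joint would pass 70% of its speed; a pose out of reach is approached as far as the arm can. A call is refused whole if a number of a shift passes 50 or a number of a turn 0.15, either way. A call with a gripper value outside its range is refused whole. The fingers move at their own pace and stop on an object; FORCE is the grip in N (left out, the last holds). Time passes only in rows, so rows that do not move let the fingers close. It gives the time, the measured TCP pose, the force and the opening at its end, in the units of the state.
- sense(): the state, without advancing time (a new reading comes with each control period).
- snapshot(name): name is "scene" or "top"; returns a dict with "frame" (420x560x3 uint8, red, green, blue), "intrinsics" (3x3 intrinsics, pixels), "extrinsics" (4x4, takes a point from camera to world coordinates). Camera axes: x right, y up, looking along -z (the intrinsics and any distortion apply to the point x, -y, -z); pixel columns grow to the right and rows downward; lengths in mm; the calibration is good to about 2 mm. A picture is of the moment at which its call begins. There is no depth.
- hand_in(): hands the job in, once; it reports no verdict.
The state is a dict: "time": time; "joint_pos": joint angles; "qd": joint speeds; "joint_efforts": joint torques, N m; "tool_pos": TCP position; "tcp_rot": TCP orientation; "ft_force": force on the tool from outside, world axes, zero at the start; "wrist_torque": the same for the moment, N m; "finger_gap": finger opening in mm.
Only numpy, scipy, OpenCV 4.12 (cv2) and the standard library are available. Lean on these libraries where they do the work, as an engineer would, in place of code of your own. Each camera call takes 0.05 s, during which the arm holds its last target.

## Working session

There is one attempt and no reset: what is moved stays moved. The work goes in short steps, Python scripts to look and compute and a shell command to move; the robot and the scene stay as the last step left them, time stands still between calls to the robot, and variables do not carry over. Pictures are saved under pics/ and viewed, and the job is handed in when it is done.

```bash
ls; mkdir -p pics
python3 - <<'E'
from bench import *
import cv2
print(sense())
for n in("scene","top"):
    s=snapshot(n); cv2.imwrite(f"pics/{n}0.png",cv2.resize(s["frame"][:,:,::-1],(800,600),interpolation=cv2.INTER_CUBIC))
    print(n,{k:v for k,v in s.items() if k!="frame"})
E
```

```text
pics
{'time': 0.0, 'joint_pos': array([-7.55976087e+01,  7.51462425e+00,  8.53296821e+01,  5.72656783e-04,
        8.72625377e+01, -4.89330669e+00]), 'qd': array([-0.11142509, -0.05398775,  0.06042738, -0.05374509, -0.0419846 ,
        0.03556839]), 'joint_efforts': array([ 1.21492511e-03, -5.69396281e+01, -5.00548053e+01, -1.23489172e-04,
        1.48564309e-02,  2.23206814e-05]), 'tool_pos': array([ 198.14909801, -565.74600869,  230.24562837]), 'tcp_rot': array([-1.79893594e+02, -9.68371326e-03,  1.92956611e+01]), 'ft_force': array([-0.26141837,  0.2795326 ,  0.40502766]), 'wrist_torque': array([0.03092501, 0.02079921, 0.04402848]), 'finger_gap': 85.40489361271328}
scene {'intrinsics': array([[380.87234919,   0.        , 283.38098666],
       [  0.        , 380.87234919, 208.7437991 ],
       [  0.        ,   0.        ,   1.        ]]), 'extrinsics': array([[ 5.25985841e-01, -6.26857716e-01,  5.74794137e-01,
         9.84344393e+02],
       [ 8.50490896e-01,  3.86062561e-01, -3.57240725e-01,
        -3.43290018e+02],
       [ 2.03260826e-03,  6.76760743e-01,  7.36200221e-01,
         7.86017119e+02],
       [ 0.00000000e+00,  0.00000000e+00,  0.00000000e+00,
         1.00000000e+00]])}
top {'intrinsics': array([[445.44378132,   0.        , 275.44698407],
       [  0.        , 445.44378132, 211.03544695],
       [  0.        ,   0.        ,   1.        ]]), 'extrinsics': array([[ 7.87341885e-04,  9.86149824e-01, -1.65855069e-01,
         2.84379313e+02],
       [-9.99582581e-01,  5.56598227e-03,  2.83493247e-02,
        -6.86561658e+00],
       [ 2.88798279e-02,  1.65763518e-01,  9.85742569e-01,
         1.01376144e+03],
       [ 0.00000000e+00,  0.00000000e+00,  0.00000000e+00,
         1.00000000e+00]])}
```

View pics/scene0.png

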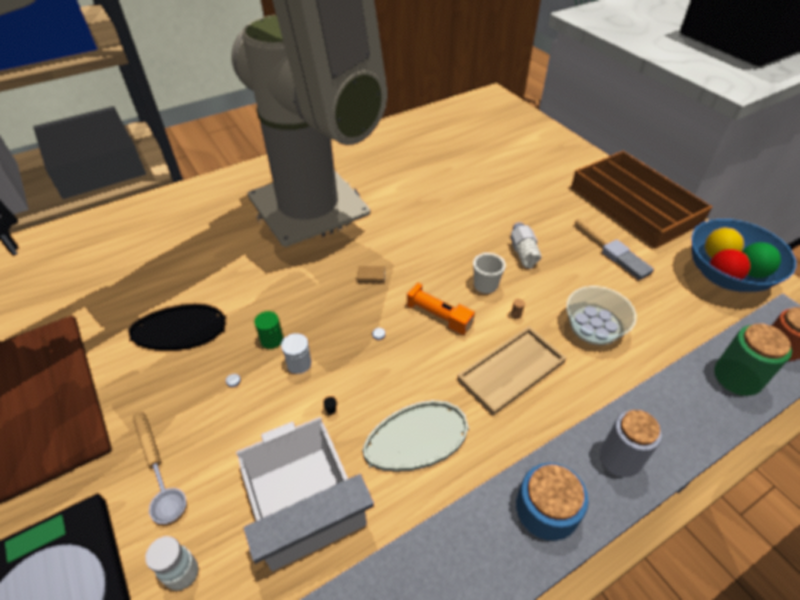

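View pics/top0.png

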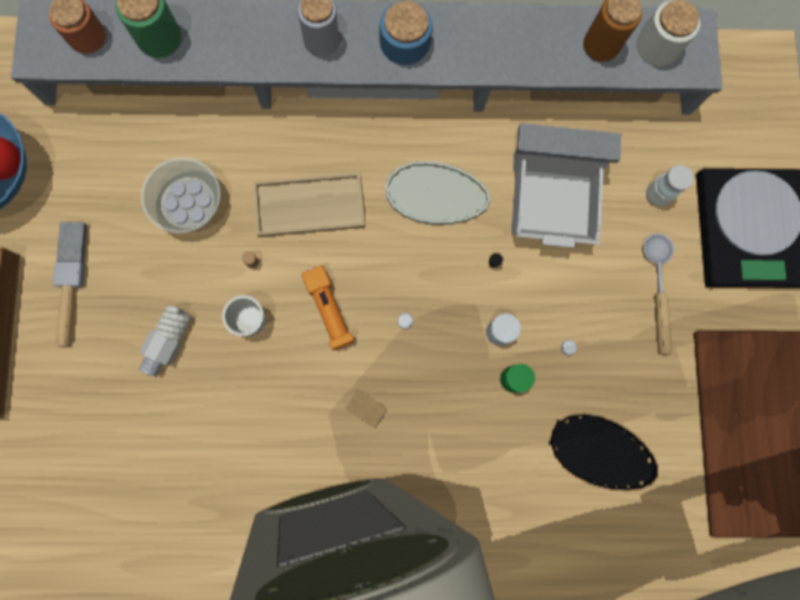

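The scene view shows everything asked for. In the top view (800x600 scale):
- Cells at (405,321) and (569,347).
- Canister at (505,329), with the green decoy at (518,378).
- Bulb at (165,340), cup at (244,316), torch at (327,307).
- Bowl at (181,198), tray at (310,205), pale holder at (437,194), bin at (560,185).
- The black egg shape at (603,452) is not meant.

Next come enlarged crops for measuring.

```bash
cat > h.py <<'E'
from bench import *
import cv2, numpy as np
def ray(s,u,v):
    K=s["intrinsics"];E=s["extrinsics"]
    d=np.array([(u-K[0,2])/K[0,0],-(v-K[1,2])/K[1,1],-1.])
    return E[:3,3],E[:3,:3]@d
def onz(s,u,v,z):
    o,d=ray(s,u,v); return o+d*(z-o[2])/d[2]
def proj(s,p):
    K=s["intrinsics"];E=s["extrinsics"]
    c=E[:3,:3].T@(np.asarray(p,float)-E[:3,3]); return np.array([K[0,0]*c[0]/-c[2]+K[0,2],K[1,1]*-c[1]/-c[2]+K[1,2]])
def tri(s1,p1,s2,p2):
    A=[];b=[]
    for s,p in((s1,p1),(s2,p2)):
        o,d=ray(s,*p);d=d/np.linalg.norm(d);P=np.eye(3)-np.outer(d,d);A.append(P);b.append(P@o)
    x,r,_,_=np.linalg.lstsq(np.vstack(A),np.hstack(b),rcond=None); return x,np.sqrt(r)
def crop(s,name,u0,v0,w,h,k):
    im=s["frame"][v0:v0+h,u0:u0+w,::-1]
    im=cv2.resize(im,(w*k,h*k),interpolation=cv2.INTER_CUBIC)
    st=20
    for u in range((u0//st+1)*st,u0+w,st):
        cv2.line(im,((u-u0)*k,0),((u-u0)*k,6),(0,0,255),1);cv2.putText(im,str(u),((u-u0)*k,16),0,.35,(0,0,255),1)
    for v in range((v0//st+1)*st,v0+h,st):
        cv2.line(im,(0,(v-v0)*k),(6,(v-v0)*k),(0,0,255),1);cv2.putText(im,str(v),(8,(v-v0)*k),0,.35,(0,0,255),1)
    cv2.imwrite("pics/"+name,im)
E
python3 - <<'E'
from h import *
t=snapshot("top");s=snapshot("scene")
import pickle;pickle.dump((t,s),open("s0.pkl","wb"))
crop(t,"t_left.png",90,100,160,170,5) if 0 else crop(t,"t_left.png",90,100,160,150,5)
crop(t,"t_right.png",260,80,180,150,4)
crop(t,"t_mid.png",250,180,160,110,5)
crop(s,"s_right.png",250,150,200,140,4)
crop(s,"s_left.png",140,190,200,200,3)
E
```

```text
(no output)
```

View pics/t_left.png

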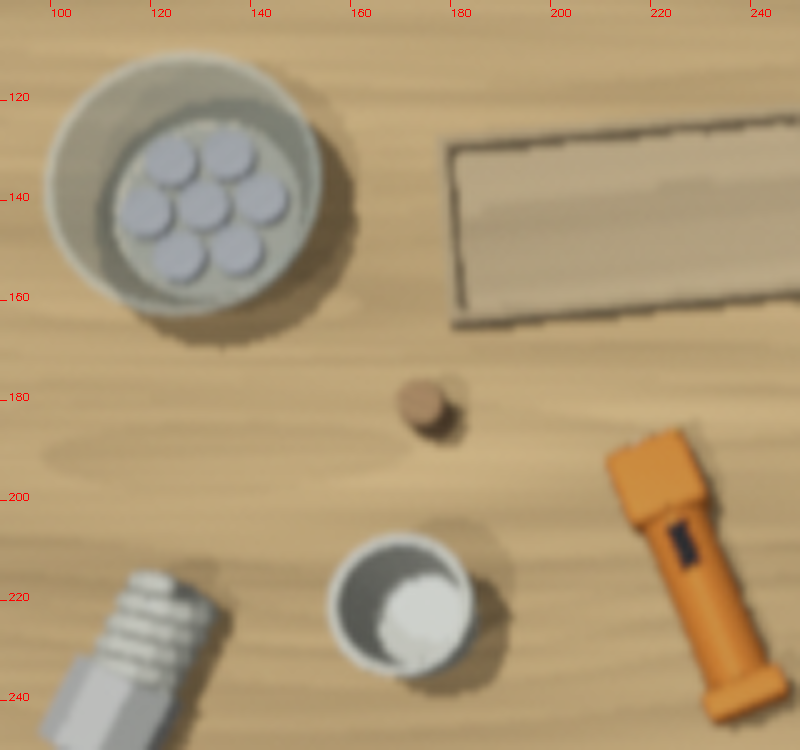

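View pics/t_right.png

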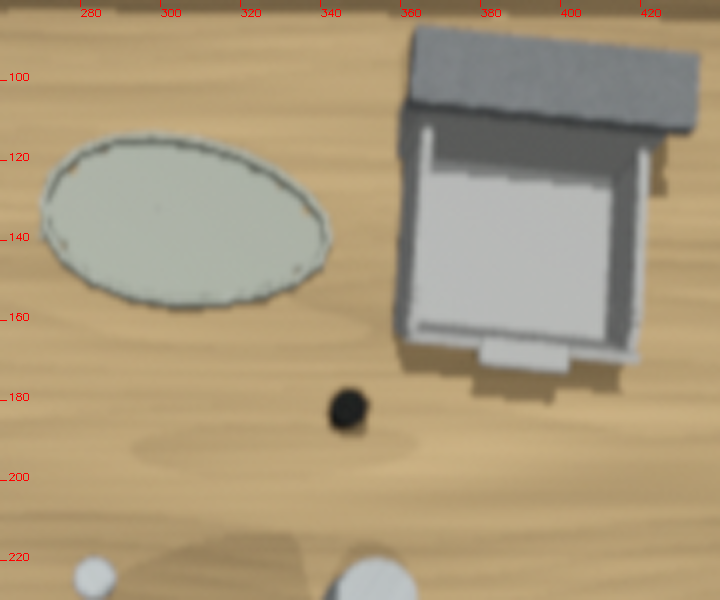

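View pics/t_mid.png

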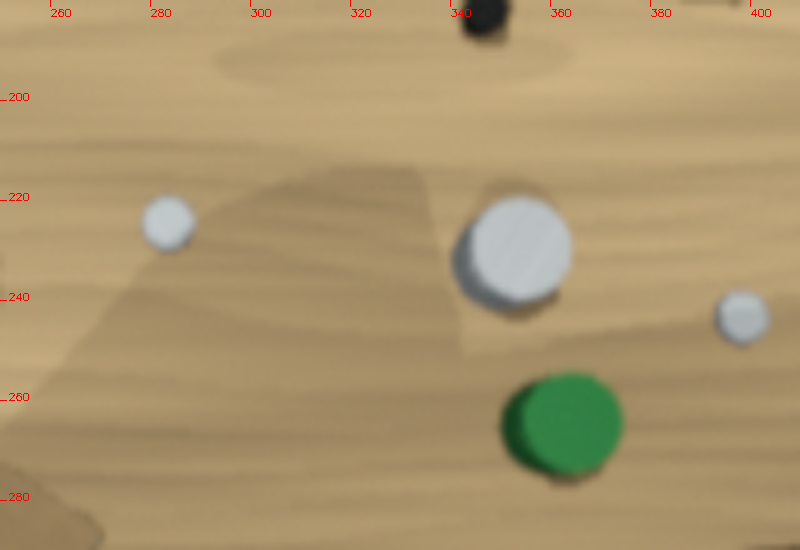

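View pics/s_right.png

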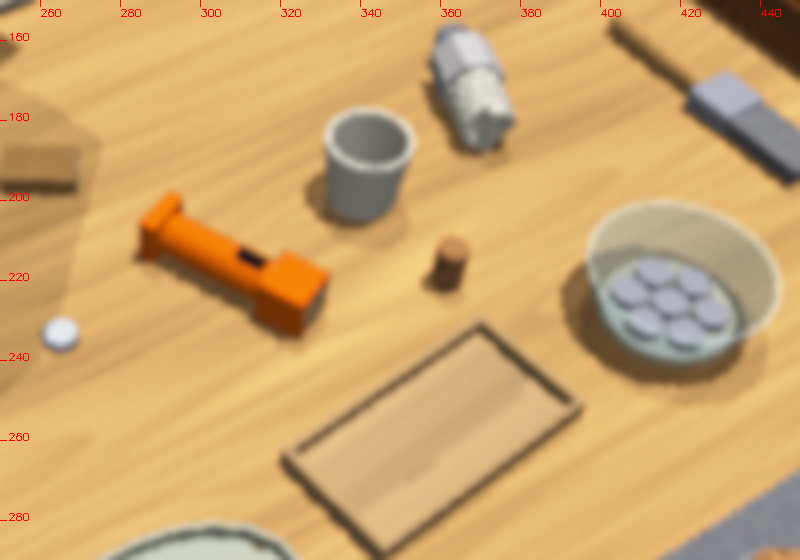

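View pics/s_left.png

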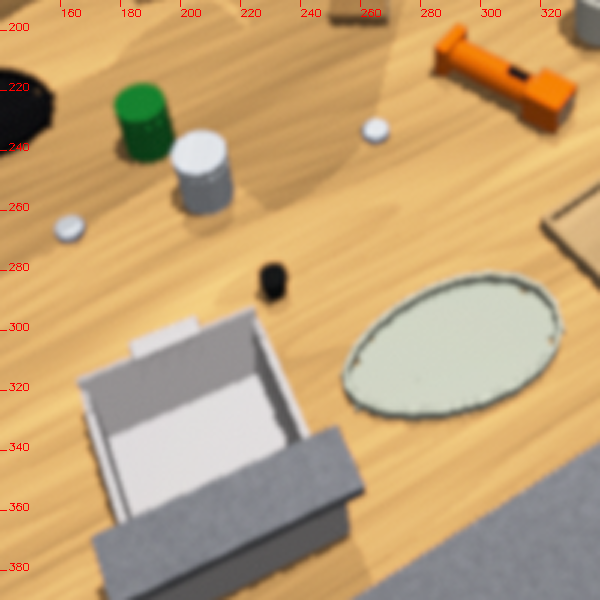

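Run:
```python
from h import *
import pickle;t,s=pickle.load(open("s0.pkl","rb"))
P={"cellA":((283.6,224.6),(265,233.3)),"cellB":((398.4,243.3),(163,265.7)),"can":((354.2,229.8),(206,240.7)),
"cup":((170,220.8),(342.5,185)),"bowlrim":((126.6,136.6),(420.8,214.3)),"bed":((130.8,140.8),(417.5,225)),
"trayTL":((179.4,128.6),(395,252)),"trayBL":((180.6,165),(370.3,230.8))}
for k,(a,b) in P.items():
    x,r=tri(t,a,s,b); print(k,x.round(1),"res",r.round(2))
for n,p,z in(("head",(221.8,195.6),38),("tail",(239.2,238.6),38)): print(n,onz(t,*p,z).round(1))
crop(t,"t_bulb.png",70,200,80,75,8)
crop(t,"t_tray.png",170,110,100,65,8)
crop(s,"s_torch.png",275,190,70,55,10)
crop(s,"s_bulb.png",340,140,60,55,10)
crop(s,"s_bin.png",150,280,130,120,5)
```

```text
cellA [423.4 -53.1   5.4] res [2.21]
cellB [ 381.2 -315.8    6. ] res [1.78]
can [ 405.5 -204.6   56.7] res [1.79]
cup [423.8 194.9  56.2] res [2.64]
bowlrim [614.2 300.1  53.8] res [4.44]
bed [617.1 301.6  13.6] res [2.78]
trayTL [649.6 191.8   9.7] res [3.44]
trayBL [562.4 186.6   6.2] res [3.45]
head [482.7  84.6  38. ]
tail [386.8  44.6  38. ]
```

View pics/t_bulb.png

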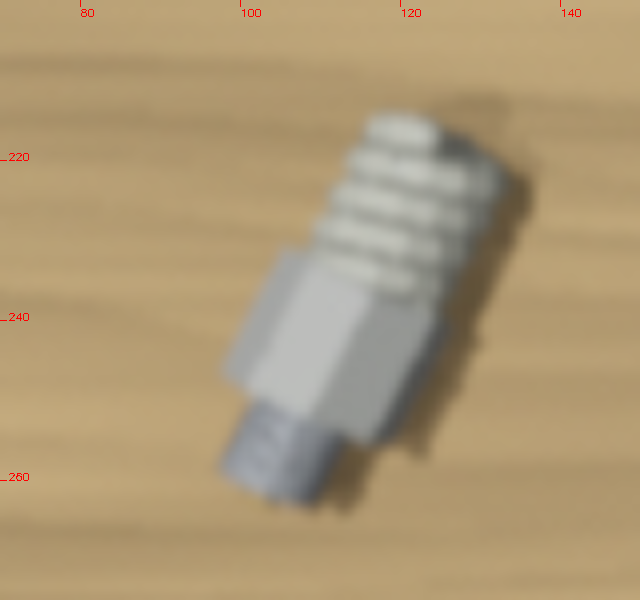

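View pics/s_bulb.png

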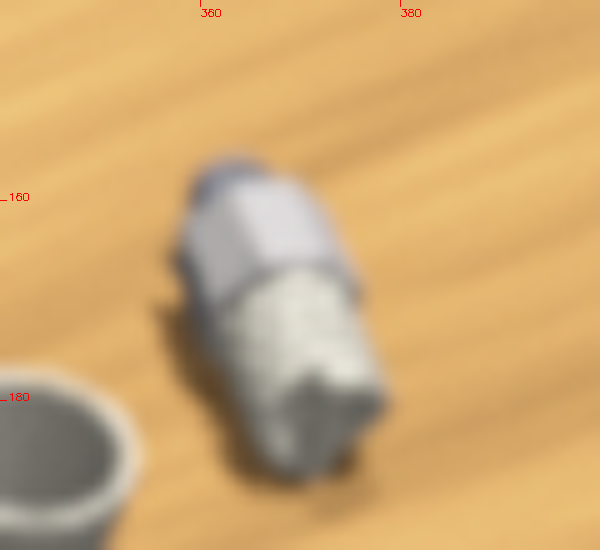

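View pics/t_tray.png

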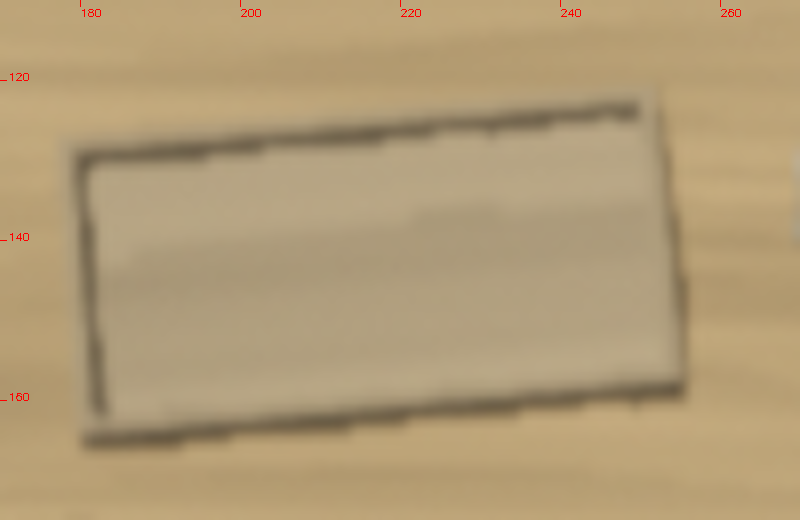

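View pics/s_torch.png

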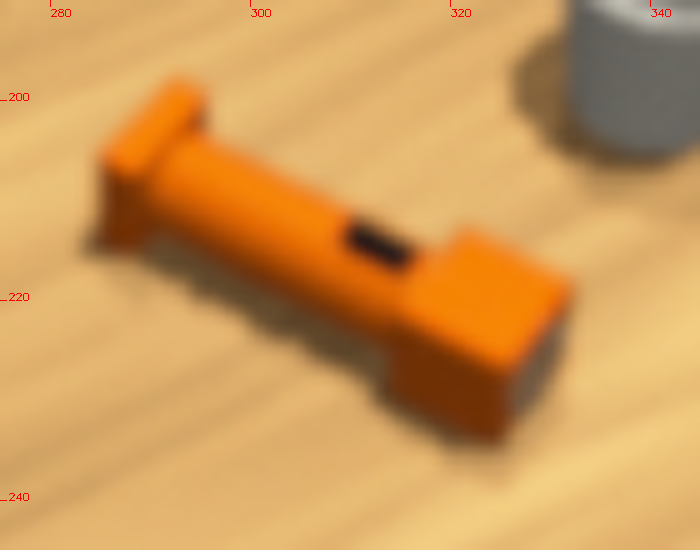

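Run:
```python
from h import *
import pickle;t,s=pickle.load(open("s0.pkl","rb"))
def f(k,u0,v0,pts): return [((a+.5)/k-.5+u0,(b+.5)/k-.5+v0) for a,b in pts]
def show(n,T,S,z):
    for i in range(len(T or S)):
        o=[n]
        if T:o+= ["top@z",onz(t,*T[i],z).round(1)[:2]]
        if S:o+= ["scene@z",onz(s,*S[i],z).round(1)[:2]]
        if T and S:o+=["tri",tri(t,T[i],s,S[i])[0].round(1)]
        print(*o)
show("cellA",f(5,250,180,[(168,223)]),f(3,140,190,[(375,130)]),8)
show("cellB",f(5,250,180,[(742,316)]),f(3,140,190,[(69,226)]),8)
show("can",f(5,250,180,[(521,249)]),f(3,140,190,[(198,152)]),58)
show("cup",f(5,90,100,[(400,604)]),f(4,250,150,[(370,140)]),58)
show("bowlrim",f(5,90,100,[(183,183)]),f(4,250,150,[(683,257)]),45)
show("bed",f(5,90,100,[(204,204)]),f(4,250,150,[(670,300)]),13)
show("tray TL TR BR BL",f(8,170,110,[(65,143),(655,90),(684,385),(82,432)]),f(4,250,150,[(580,405),(385,553),(283,457),(481,322)]),16)
show("torch head,tail",f(5,90,100,[(659,478),(746,693)]),f(10,275,190,[(488,295),(158,125)]),38)
show("bulb housing, capside mid, glass side mid",f(8,70,200,[(312,340),(281,405),(342,275)]),f(10,340,140,[(285,220),(260,183),(310,265)]),46)
show("bin floor",f(4,260,80,[(420,172),(612,185),(607,338),(412,325)]),None,5)
# holder segmentation
for n,S,(a,b,c,d) in(("top",t,(262,105,350,165)),("scene",s,(250,275,335,335))):
    im=S["frame"][b:d,a:c].astype(int); m=((im[:,:,2]>im[:,:,0]-12)&(im.sum(2)>350)).astype(np.uint8)
    k,l,st,ce=cv2.connectedComponentsWithStats(m); i=1+np.argmax(st[1:,4]); 
    cn,_=cv2.findContours((l==i).astype(np.uint8),cv2.RETR_EXTERNAL,cv2.CHAIN_APPROX_NONE)
    q=max(cn,key=len)[:,0]+[a,b]; w=np.array([onz(S,u,v,4 if n=="x" else 10)[:2] for u,v in q],np.float32)
    r=cv2.minAreaRect(w); print("holder",n,st[i],r, cv2.fitEllipse(w)); 
    c=w.mean(0);dd=w-c; far=w[np.argmax((dd**2).sum(1))]; print(" mean",c,"farthest",far)
```

```text
cellA top@z [423.3 -53.5] scene@z [424.6 -52.9] tri [423.6 -53.1   7. ]
cellB top@z [ 381.7 -315.6] scene@z [ 381.  -314.8] tri [ 381.7 -315.     9. ]
can top@z [ 405.7 -204.7] scene@z [ 405.7 -204. ] tri [ 405.8 -204.3   58.3]
cup top@z [423.4 193.7] scene@z [424.1 195.5] tri [423.9 194.5  58.1]
bowlrim top@z [616.1 301. ] scene@z [609.  311.5] tri [613.8 299.5  55.7]
bed top@z [617. 301.] scene@z [616.  304.3] tri [616.8 301.1  15.4]
tray TL TR BR BL top@z [648.6 192.6] scene@z [650.1 191.6] tri [649.3 192.9  14.1]
tray TL TR BR BL top@z [666.8  21. ] scene@z [669.6  22.7] tri [668.3  22.3  14.1]
tray TL TR BR BL top@z [577.3  11.8] scene@z [584.6  11.2] tri [580.2  13.2   8.7]
tray TL TR BR BL top@z [561.7 184.5] scene@z [566.2 182.9] tri [563.3 185.8  11. ]
torch head,tail top@z [483.6  85.5] scene@z [485.9  89.1] tri [484.8  87.4  37.5]
torch head,tail top@z [387.7  45.5] scene@z [389.3  48.7] tri [388.5  47.1  37.9]
bulb housing, capside mid, glass side mid top@z [377.4 325.1] scene@z [376.4 331.2] tri [378.3 326.1  48.9]
bulb housing, capside mid, glass side mid top@z [359.9 3
[... 198 characters left out ...]
oor top@z [ 662.9 -364.5]
bin floor top@z [ 568.2 -356.7]
bin floor top@z [ 575.1 -241.2]
holder top [   9    9   71   42 2285] ((637.1327514648438, -107.750244140625), (100.95992279052734, 165.39813232421875), 0.5420465469360352) ((635.7200317382812, -104.5194320678711), (99.4761962890625, 167.67942810058594), 172.33840942382812)
 mean [ 635.05585  -105.217224] farthest [ 621.63794 -190.27287]
holder scene [   6    8   70   46 1245] ((639.2400512695312, -109.98894500732422), (102.021484375, 160.8345947265625), 2.7782492637634277) ((638.2346801757812, -109.1884536743164), (90.3011245727539, 149.1901397705078), 176.29635620117188)
 mean [ 634.71216 -103.24367] farthest [ 627.50867 -190.97816]
```

View pics/s_bin.png

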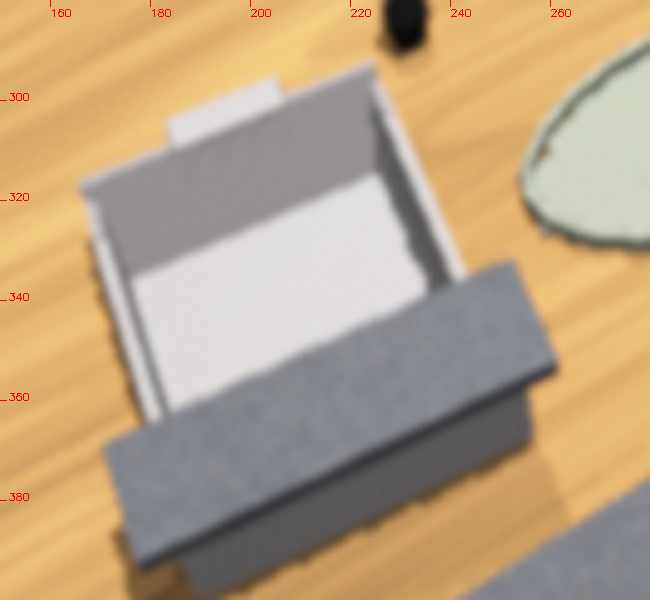

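Measured so far:
- Both cells stand about 8 mm high, at (423.6,-53.2) and (381.6,-315.2).
- The silver canister at top px (354,230) is the one meant. The green one at (364,264) is the decoy.
- The pale holder is at (636,-107). The black egg shape is ignored.

I start with the far cell (B) and rotate to yaw 90 first.

```bash
python3 -m creep '{"translation":[[0,0,0],[0,0,0],[0,0,0],[0,0,0],[0,0,0],[0,0,0],[0,0,0],[0,0,0],[0,0,0]],"rotation":[[0,0,-0.137],[0,0,-0.137],[0,0,-0.137],[0,0,-0.137],[0,0,-0.137],[0,0,-0.137],[0,0,-0.137],[0,0,-0.137],[0,0,-0.138]],"claw":[45,45,45,45,45,45,45,45,45]}' 30
python3 -m creep '{"translation":[[20,15,10],[40,30,20],[40,30,20],[40,30,20],[40,30,20],[40,30,20],[31,18.3,20],[0,0,0],[0,0,0]],"rotation":[[0,0,0],[0,0,0],[0,0,0],[0,0,0],[0,0,0],[0,0,0],[0,0,0],[0,0,0],[0,0,0]],"claw":[45,45,45,45,45,45,45,45,45]}'
```

```text
time: 1.1
tool_pos: [198.2, -566.1, 231.0]
tcp_rot: [-180.0, -0.0, 90.3]
ft_force: [0.6, -0.4, 0.4]
finger_gap: 44.8
time: 2.0
tool_pos: [370.9, -328.6, 107.9]
tcp_rot: [-179.9, -0.0, 90.1]
ft_force: [-0.4, -0.5, 0.6]
finger_gap: 45.1
```

Run:
```python
from h import *
x=sense();print(x["tool_pos"],x["qd"])
t=snapshot("top");s=snapshot("scene")
crop(t,"t1.png",350,200,110,80,7); crop(s,"s1.png",110,180,130,110,6)
print(sense()["tool_pos"])
```

```text
[ 370.87936226 -328.64920237  107.88642716] [-2.14867014 -0.33115748 -2.12920131 -0.33866792  0.04985332 -0.44012534]
[ 370.87546159 -330.65967739  109.21597112]
```

View pics/t1.png

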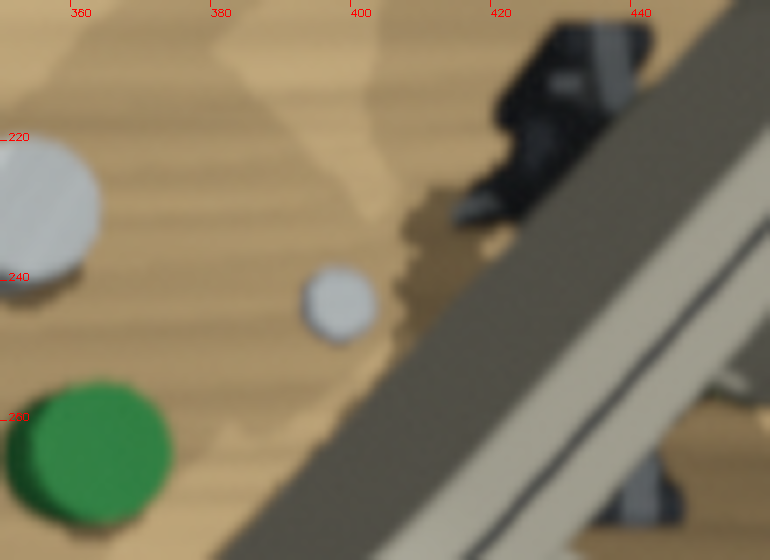

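View pics/s1.png

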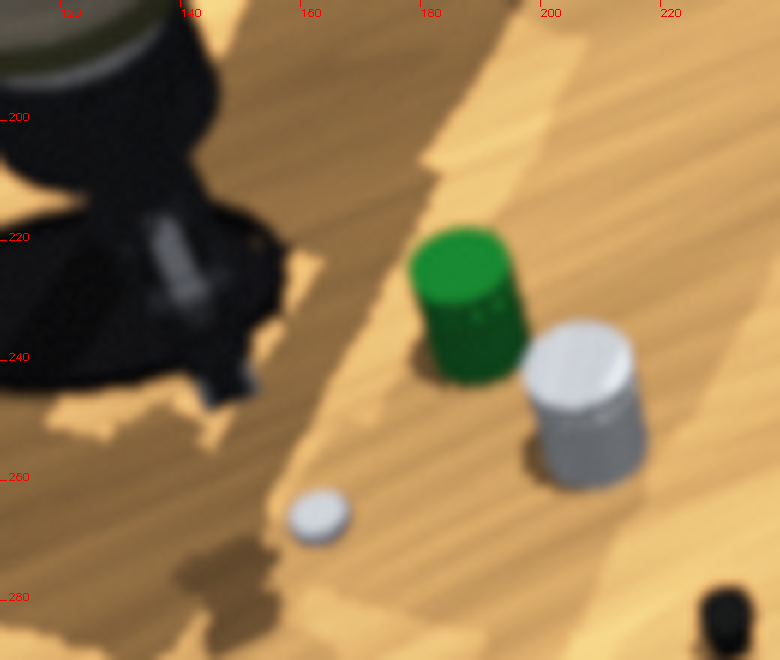

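The cell lies clear at top px (398,243), and the gripper hangs short of it to the right. Some rows were clipped, so I let the arm settle and read the pose again.

```bash
python3 -m creep '{"translation":[[0,0,0],[0,0,0]],"rotation":[[0,0,0],[0,0,0]],"claw":[45,45]}'
```

```text
time: 2.3
tool_pos: [370.7, -330.9, 109.2]
tcp_rot: [180.0, 0.1, 89.9]
ft_force: [-0.1, 0.3, -0.4]
finger_gap: 44.9
```

```bash
python3 -m creep '{"translation":[[8,5.5,20],[7.7,5.4,30],[0,0,30],[0,0,15],[0,0,8],[0,0,0],[0,0,0]],"rotation":[[0,0,0],[0,0,0],[0,0,0],[0,0,0],[0,0,0],[0,0,0],[0,0,0]],"claw":[45,45,45,45,45,45,45]}'
```

```text
time: 3.0
tool_pos: [382.2, -314.8, 6.4]
tcp_rot: [179.9, 0.1, 90.0]
ft_force: [-0.4, 0.7, 0.1]
finger_gap: 44.6
```

```bash
python3 -m creep '{"translation":[[0,0,3.5],[0,0,0],[0,0,0]],"rotation":[[0,0,0],[0,0,0],[0,0,0]],"claw":[36,30,30]}'
python3 - <<'E'
from h import *
t=snapshot("top");s=snapshot("scene")
crop(t,"t2.png",350,200,110,80,7); crop(s,"s2.png",110,190,110,100,6)
E
```

```text
time: 3.3
tool_pos: [382.0, -314.2, 2.4]
tcp_rot: [180.0, 0.0, 90.0]
ft_force: [0.1, 0.3, 0.6]
finger_gap: 30.0
```

View pics/s2.png

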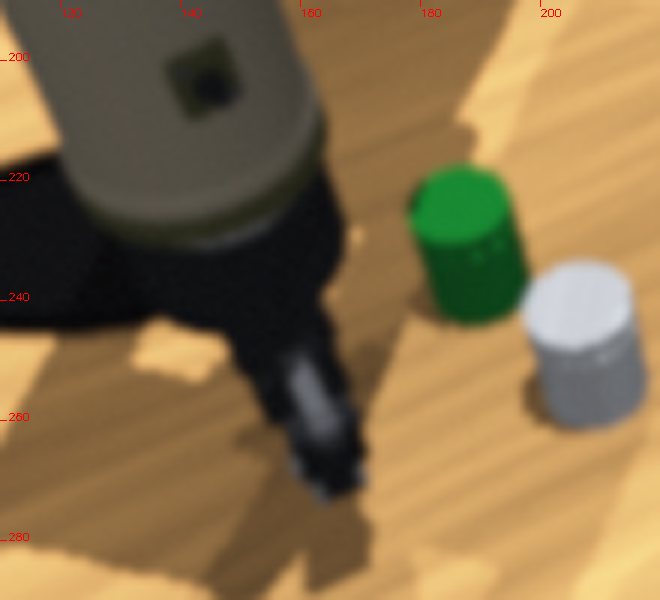

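The fingers surround the cell at scene px (163,266), and there is no contact force. I close on it, lift and check the gap.

```bash
python3 -m creep '{"translation":[[0,0,0],[0,0,0],[0,0,0],[0,0,-5],[0,0,-20],[0,0,-40],[0,0,-40],[0,0,0]],"rotation":[[0,0,0],[0,0,0],[0,0,0],[0,0,0],[0,0,0],[0,0,0],[0,0,0],[0,0,0]],"claw":[10,10,10,10,10,10,10,10]}' 40
```

```text
time: 4.2
tool_pos: [384.9, -317.0, 113.6]
tcp_rot: [179.6, 0.4, 90.0]
ft_force: [0.1, 0.0, 0.1]
finger_gap: 21.1
```

```bash
python3 -m creep '{"translation":[[0,0,0],[0,0,0]],"rotation":[[0,0,0],[0,0,0]],"claw":[10,10]}'
python3 - <<'E'
from h import *
t=snapshot("top");s=snapshot("scene")
crop(t,"t3.png",350,200,110,80,7); crop(s,"s3.png",110,190,110,100,6)
E
```

```text
time: 4.4
tool_pos: [381.1, -313.3, 105.8]
tcp_rot: [-179.9, -0.1, 90.0]
ft_force: [-0.8, -0.1, -0.2]
finger_gap: 21.4
```

View pics/s3.png

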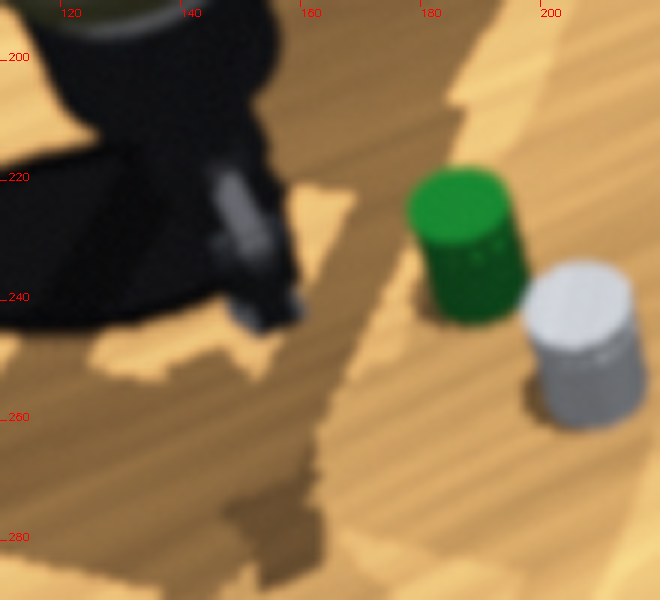

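View pics/t3.png

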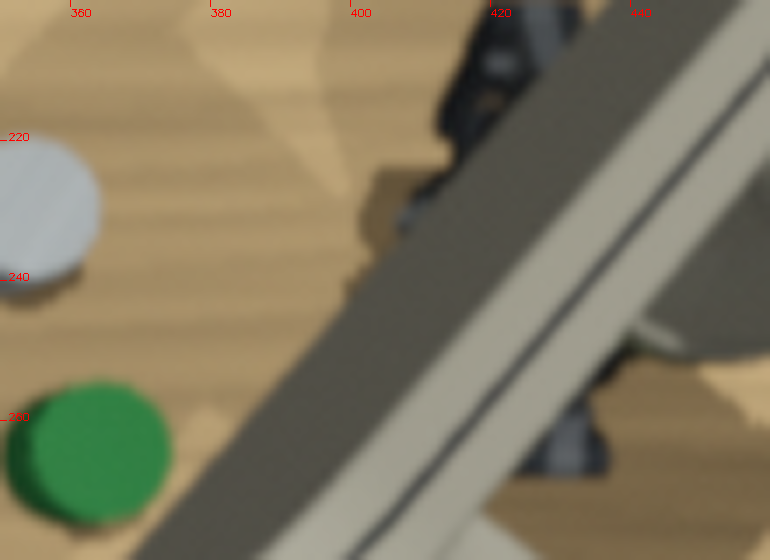

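The cell is gone from px (398,243) and the gap holds at 21 mm, so it is held. I carry it to the bowl.

```bash
python3 -m creep '{"translation":[[20,8,0],[40,16,0],[42,16,0],[42,16,0],[42,16,0],[42,16,0],[42,16,0],[42,16,0],[42,16,0],[42,16,0]],"rotation":[[0,0,0],[0,0,0],[0,0,0],[0,0,0],[0,0,0],[0,0,0],[0,0,0],[0,0,0],[0,0,0],[0,0,0]],"claw":[10,10,10,10,10,10,10,10,10,10]}'
python3 -m creep '{"translation":[[42,16,0],[42,16,0],[42,16,0],[42,16,0],[30,10,0],[10,5,0],[0,0,0],[0,0,0],[0,0,0]],"rotation":[[0,0,0],[0,0,0],[0,0,0],[0,0,0],[0,0,0],[0,0,0],[0,0,0],[0,0,0],[0,0,0]],"claw":[10,10,10,10,10,10,10,10,10]}'
```

```text
time: 5.5
tool_pos: [533.2, 84.0, 105.4]
tcp_rot: [-179.9, 0.0, 90.0]
ft_force: [-0.3, -0.2, 1.1]
finger_gap: 21.4
time: 6.4
tool_pos: [612.4, 288.5, 106.4]
tcp_rot: [-179.9, 0.0, 89.9]
ft_force: [-0.2, 0.7, 0.3]
finger_gap: 21.3
```

```bash
python3 -m creep '{"translation":[[11,2,10],[11,2,25],[0,0,25],[0,0,15],[0,0,8],[0,0,0],[0,0,0]],"rotation":[[0,0,0],[0,0,0],[0,0,0],[0,0,0],[0,0,0],[0,0,0],[0,0,0]],"claw":[10,10,10,10,10,10,10]}'
python3 - <<'E'
from h import *
t=snapshot("top");s=snapshot("scene")
crop(t,"t4.png",80,100,100,80,7); crop(s,"s4.png",370,160,110,100,6)
E
```

```text
time: 7.1
tool_pos: [617.4, 312.2, 24.9]
tcp_rot: [179.9, -0.0, 90.0]
ft_force: [-0.1, 0.1, -0.8]
finger_gap: 21.2
```

View pics/s4.png

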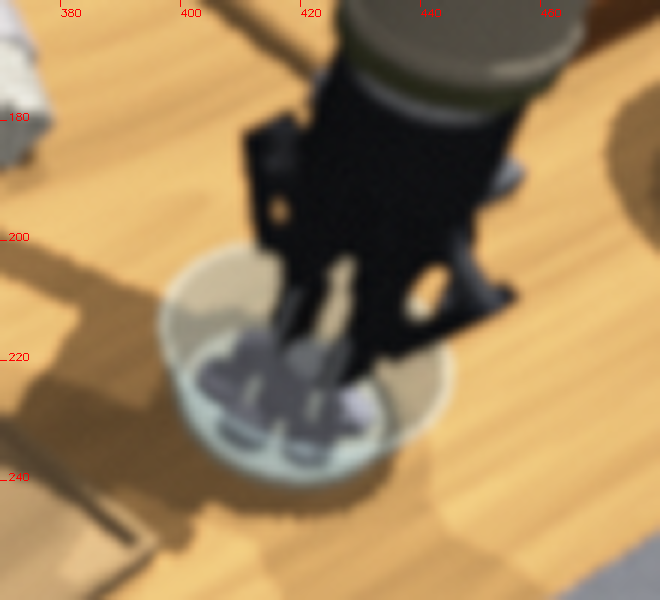

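View pics/t4.png

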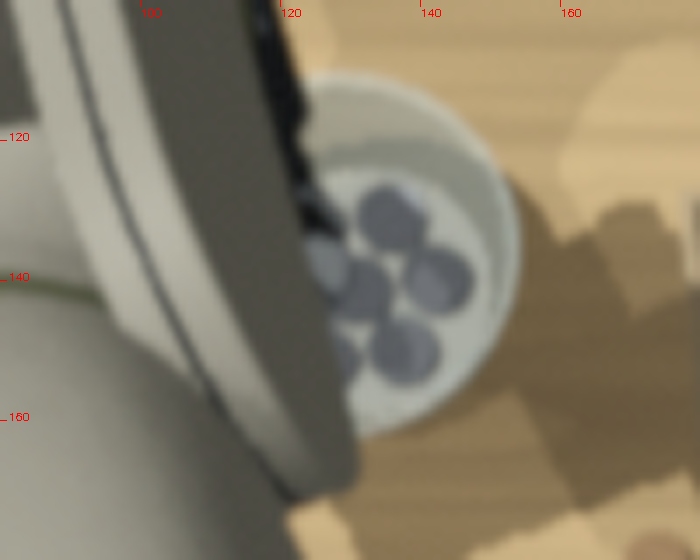

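The cell is held between the tips inside the bowl, at scene px (420,219). I lower it a little, release, rise and head for cell A.

```bash
python3 -m creep '{"translation":[[0,0,4],[0,0,0],[0,0,0],[0,0,0],[0,0,-10],[0,0,-30],[0,0,-40],[0,0,-10]],"rotation":[[0,0,0],[0,0,0],[0,0,0],[0,0,0],[0,0,0],[0,0,0],[0,0,0],[0,0,0]],"claw":[10,38,38,38,38,38,38,38]}'
python3 -m creep '{"translation":[[-20,-11,0],[-40,-21,0],[-42,-22,0],[-42,-22,0],[-42,-22,0],[-42,-22,0],[-42,-22,0],[-42,-22,0],[-35,-18,0],[-15,-10,0]],"rotation":[[0,0,0],[0,0,0],[0,0,0],[0,0,0],[0,0,0],[0,0,0],[0,0,0],[0,0,0],[0,0,0],[0,0,0]],"claw":[45,45,45,45,45,45,45,45,45,45]}'
python3 -m creep '{"translation":[[0,0,0],[0,0,0],[0,0,0]],"rotation":[[0,0,0],[0,0,0],[0,0,0]],"claw":[45,45,45]}'
python3 - <<'E'
from h import *
t=snapshot("top");s=snapshot("scene")
crop(t,"t5.png",80,100,100,80,7); crop(s,"s5.png",240,160,240,110,3)
E
```

```text
time: 8.0
tool_pos: [619.9, 313.4, 117.1]
tcp_rot: [179.5, -0.2, 90.0]
ft_force: [1.3, 0.1, 0.7]
finger_gap: 37.7
time: 9.0
tool_pos: [423.7, -52.3, 110.6]
tcp_rot: [179.9, 0.1, 89.9]
ft_force: [-0.1, 0.5, 0.2]
finger_gap: 45.0
time: 9.3
tool_pos: [425.5, -49.2, 110.4]
tcp_rot: [179.9, -0.0, 90.0]
ft_force: [-0.2, 0.1, 0.1]
finger_gap: 45.1
```

View pics/t5.png

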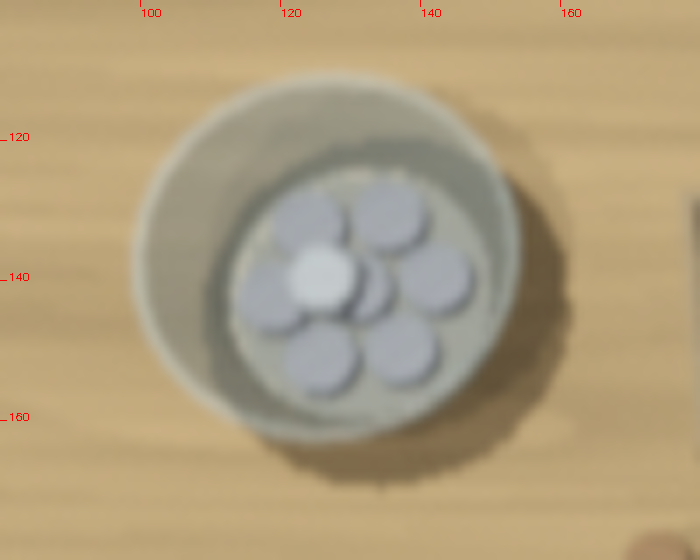

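View pics/s5.png

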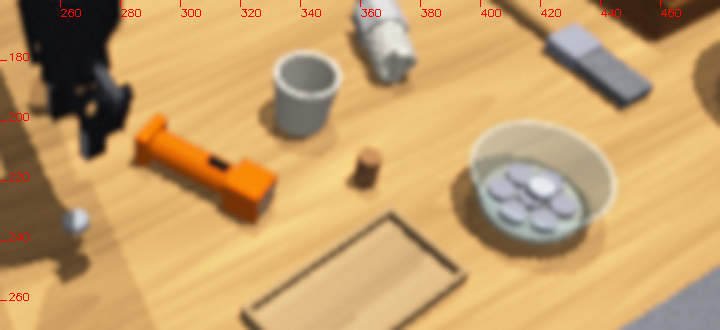

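The first cell rests flat on the bed at top px (125,140). Now cell A.

```bash
python3 -m creep '{"translation":[[-4,-2,20],[0,0,35],[0,0,30],[0,0,15],[0,0,6],[0,0,2],[0,0,0],[0,0,0],[0,0,0],[0,0,0]],"rotation":[[0,0,0],[0,0,0],[0,0,0],[0,0,0],[0,0,0],[0,0,0],[0,0,0],[0,0,0],[0,0,0],[0,0,0]],"claw":[45,45,45,45,45,36,30,10,10,10]}'
python3 -m creep '{"translation":[[0,0,0],[0,0,-5],[0,0,-20],[0,0,-40],[0,0,-40],[0,0,0],[0,0,0]],"rotation":[[0,0,0],[0,0,0],[0,0,0],[0,0,0],[0,0,0],[0,0,0],[0,0,0]],"claw":[10,10,10,10,10,10,10]}'
```

```text
time: 10.4
tool_pos: [423.9, -54.0, 3.1]
tcp_rot: [179.9, 0.0, 90.0]
ft_force: [-0.2, 1.3, 6.3]
finger_gap: 20.9
time: 11.1
tool_pos: [423.8, -54.3, 108.4]
tcp_rot: [179.8, 0.1, 90.0]
ft_force: [-1.4, 0.3, -0.5]
finger_gap: 21.2
```

```bash
python3 -m creep '{"translation":[[20,11,0],[40,22,0],[40,22,0],[40,22,0],[40,22,0],[40,22,0],[40,22,0],[40,22,0],[30,19,0],[13,8,0]],"rotation":[[0,0,0],[0,0,0],[0,0,0],[0,0,0],[0,0,0],[0,0,0],[0,0,0],[0,0,0],[0,0,0],[0,0,0]],"claw":[10,10,10,10,10,10,10,10,10,10]}'
python3 -m creep '{"translation":[[0,0,0],[0,0,0],[0,0,0]],"rotation":[[0,0,0],[0,0,0],[0,0,0]],"claw":[10,10,10]}'
```

```text
time: 12.1
tool_pos: [614.3, 291.6, 104.1]
tcp_rot: [-179.8, 0.0, 90.1]
ft_force: [-0.8, -0.9, 0.1]
finger_gap: 21.1
time: 12.4
tool_pos: [613.8, 287.8, 105.8]
tcp_rot: [-179.9, 0.1, 90.0]
ft_force: [0.4, -0.3, -0.4]
finger_gap: 21.0
```

```bash
python3 -m creep '{"translation":[[-2,3,15],[0,0,30],[0,0,25],[0,0,12],[0,0,2],[0,0,0],[0,0,0]],"rotation":[[0,0,0],[0,0,0],[0,0,0],[0,0,0],[0,0,0],[0,0,0],[0,0,0]],"claw":[10,10,10,10,10,10,10]}'
python3 -m creep '{"translation":[[0,0,0],[0,0,0],[0,0,0],[0,0,-10],[0,0,-30],[0,0,-40],[0,0,-20],[0,0,0]],"rotation":[[0,0,0],[0,0,0],[0,0,0],[0,0,0],[0,0,0],[0,0,0],[0,0,0],[0,0,0]],"claw":[36,36,36,36,36,60,84,84]}'
```

```text
time: 13.1
tool_pos: [619.0, 287.4, 24.7]
tcp_rot: [179.9, -0.1, 90.0]
ft_force: [0.4, -0.1, 0.2]
finger_gap: 20.9
time: 13.9
tool_pos: [620.8, 288.3, 129.4]
tcp_rot: [179.5, -0.2, 90.0]
ft_force: [1.3, 0.1, 0.6]
finger_gap: 77.4
```

```bash
python3 -m creep '{"translation":[[0,0,0],[0,0,0],[0,0,0],[0,0,0],[0,0,0],[0,0,0],[0,0,0],[0,0,0],[0,0,0],[0,0,0]],"rotation":[[0,0,-0.149],[0,0,-0.149],[0,0,-0.149],[0,0,-0.149],[0,0,-0.149],[0,0,-0.149],[0,0,-0.149],[0,0,-0.152],[0,0,0],[0,0,0]],"claw":[84,84,84,84,84,84,84,84,84,84]}'
python3 -m creep '{"translation":[[0,0,0],[0,0,0],[0,0,0],[0,0,0],[0,0,0],[0,0,0],[0,0,0],[0,0,0],[0,0,0],[0,0,0]],"rotation":[[0,0,-0.149],[0,0,-0.149],[0,0,-0.149],[0,0,-0.149],[0,0,-0.149],[0,0,-0.149],[0,0,-0.149],[0,0,-0.148],[0,0,0],[0,0,0]],"claw":[84,84,84,84,84,84,84,84,84,84]}'
cat >> h.py <<'E'
def delta(tx,ty,tz):
    q=sense();p=q["tool_pos"];y=np.radians(q["tcp_rot"][2]);d=np.array([tx,ty,tz])-p
    print("at",p.round(1),q["tcp_rot"].round(1),"tool shift",np.round([np.cos(y)*d[0]+np.sin(y)*d[1],np.sin(y)*d[0]-np.cos(y)*d[1],-d[2]],1))
E
python3 - <<'E'
from h import *
delta(377.7,326.5,100)
t=snapshot("top");s=snapshot("scene")
crop(t,"t6.png",80,100,100,80,7); crop(s,"s6.png",340,140,120,110,6)
E
```

```text
time: 14.9
tool_pos: [617.4, 287.0, 122.5]
tcp_rot: [-180.0, -0.0, 158.0]
ft_force: [0.4, -0.2, -0.1]
finger_gap: 84.5
at [617.4 287.  122.5] [-180.   -0.  158.] tool shift [237.1 -53.3  22.5]out of range; nothing moved
```

View pics/s6.png

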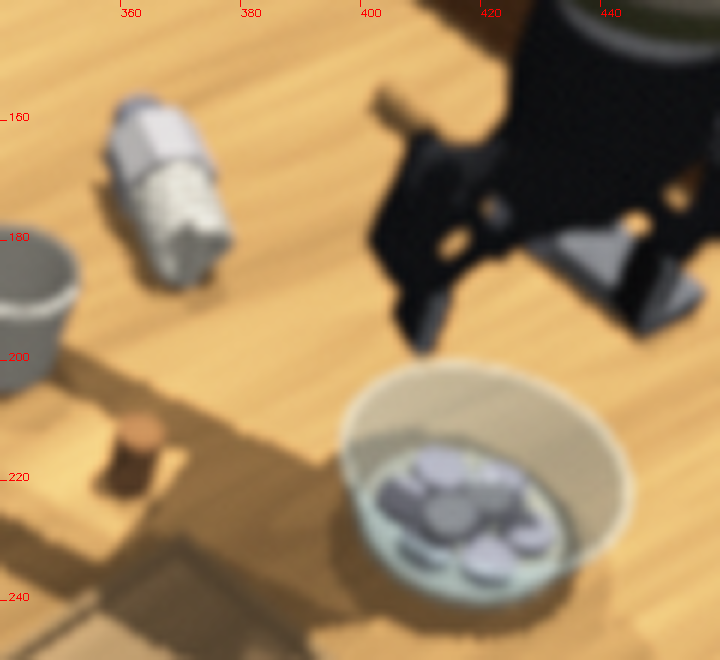

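Both cells now rest in the bowl, at scene px (413,226) and (420,222). One rotation call was refused because I typed 0.152, and the other turned the tool to yaw 158. On to the bulb.

```bash
python3 -m creep '{"translation":[[20,-5,0],[40,-9,0],[40,-9,0],[40,-9,0],[40,-9,0],[35,-8,0],[20,-4.3,0],[2,0,0],[0,0,0],[0,0,0]],"rotation":[[0,0,0],[0,0,0],[0,0,0],[0,0,0],[0,0,0],[0,0,0],[0,0,0],[0,0,0],[0,0,0],[0,0,0]],"claw":[84,84,84,84,84,84,84,84,84,84]}' 25
python3 - <<'E'
from h import *
delta(377.7,326.5,0)
t=snapshot("top");s=snapshot("scene")
crop(t,"t7.png",60,190,100,80,7); crop(s,"s7.png",320,110,110,100,6)
E
```

```text
time: 16.0
tool_pos: [378.9, 325.5, 123.3]
tcp_rot: [180.0, 0.0, 158.2]
ft_force: [-0.3, -0.0, -0.4]
finger_gap: 84.3
at [378.9 325.5 123.3] [180.    0.  158.2] tool shift [  1.5   0.5 123.3]
```

View pics/s7.png

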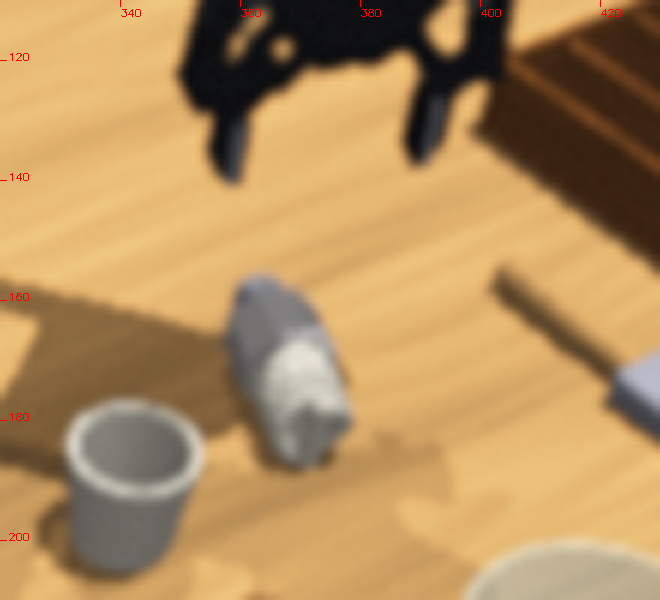

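Fingers hang over the housing, with the spiral to the front at px (369,182). I descend with dz about 118.

```bash
python3 -m creep '{"translation":[[1.5,0.5,20],[0,0,35],[0,0,35],[0,0,20],[0,0,8],[0,0,0],[0,0,0],[0,0,0],[0,0,0]],"rotation":[[0,0,0],[0,0,0],[0,0,0],[0,0,0],[0,0,0],[0,0,0],[0,0,0],[0,0,0],[0,0,0]],"claw":[84,84,84,84,80,75,70,65,60]}' 25
python3 -m creep '{"translation":[[0,0,0],[0,0,0],[0,0,0],[0,0,0],[0,0,0]],"rotation":[[0,0,0],[0,0,0],[0,0,0],[0,0,0],[0,0,0]],"claw":[56,52,48,30,30]}' 25
python3 - <<'E'
from h import *
t=snapshot("top");s=snapshot("scene")
crop(t,"t8.png",60,190,100,80,7); crop(s,"s8.png",320,110,110,100,6)
E
```

```text
time: 17.0
tool_pos: [377.7, 327.2, 6.4]
tcp_rot: [179.9, 0.1, 158.2]
ft_force: [0.0, 0.9, 0.2]
finger_gap: 59.7
time: 17.5
tool_pos: [376.8, 326.6, 5.3]
tcp_rot: [180.0, 0.0, 158.2]
ft_force: [-1.5, -1.4, 4.5]
finger_gap: 46.1
```

View pics/s8.png

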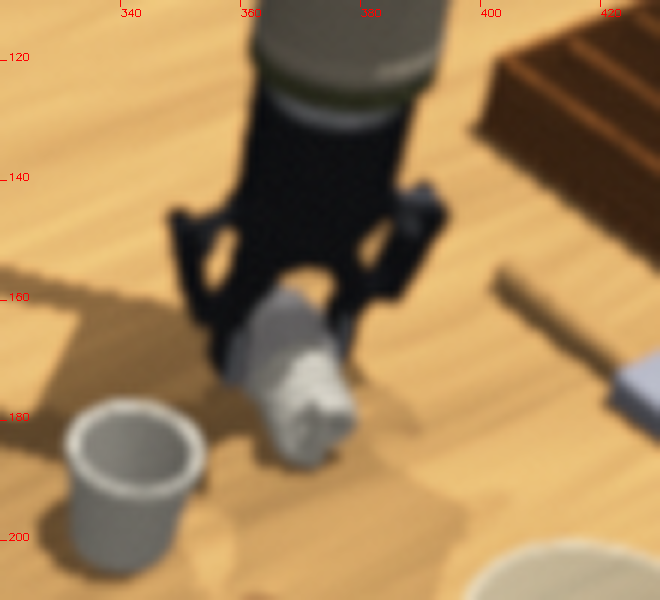

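Gripped on the housing at a 46 mm gap. I lift it and turn the wrist to yaw 83.

```bash
python3 -m creep '{"translation":[[0,0,-5],[0,0,-15],[0,0,-25],[0,0,-30],[0,0,-30],[0,0,-10],[0,0,0]],"rotation":[[0,0,0],[0,0,0],[0,0,0],[0,0,0],[0,0,0],[0,0,0],[0,0,0]],"claw":[30,30,30,30,30,30,30]}'
python3 -m creep '{"translation":[[0,0,0],[0,0,0],[0,0,0],[0,0,0],[0,0,0],[0,0,0],[0,0,0],[0,0,0],[0,0,0],[0,0,0]],"rotation":[[0,0,0.08],[0,0,0.14],[0,0,0.145],[0,0,0.145],[0,0,0.145],[0,0,0.145],[0,0,0.145],[0,0,0.145],[0,0,0.14],[0,0,0.08]],"claw":[30,30,30,30,30,30,30,30,30,30]}'
python3 -m creep '{"translation":[[0,0,0],[0,0,0]],"rotation":[[0,0,0],[0,0,0]],"claw":[30,30]}'
python3 - <<'E'
from h import *
delta(637.6,-91,120)
t=snapshot("top");s=snapshot("scene")
crop(t,"t9.png",60,170,100,80,7); crop(s,"s9.png",320,90,110,100,6)
E
```

```text
time: 18.3
tool_pos: [377.8, 327.3, 121.6]
tcp_rot: [179.8, 0.1, 158.2]
ft_force: [0.0, 1.4, -0.7]
finger_gap: 45.8
time: 19.3
tool_pos: [375.5, 325.6, 117.3]
tcp_rot: [-179.8, 0.1, 82.9]
ft_force: [-0.4, 0.1, -1.0]
finger_gap: 45.5
time: 19.5
tool_pos: [375.9, 325.9, 118.3]
tcp_rot: [-179.9, 0.1, 83.3]
ft_force: [-0.1, -0.6, -1.6]
finger_gap: 45.7
at [375.9 325.9 118.3] [-1.799e+02  1.000e-01  8.330e+01] tool shift [-383.7  308.4   -1.7]
```

View pics/s9.png

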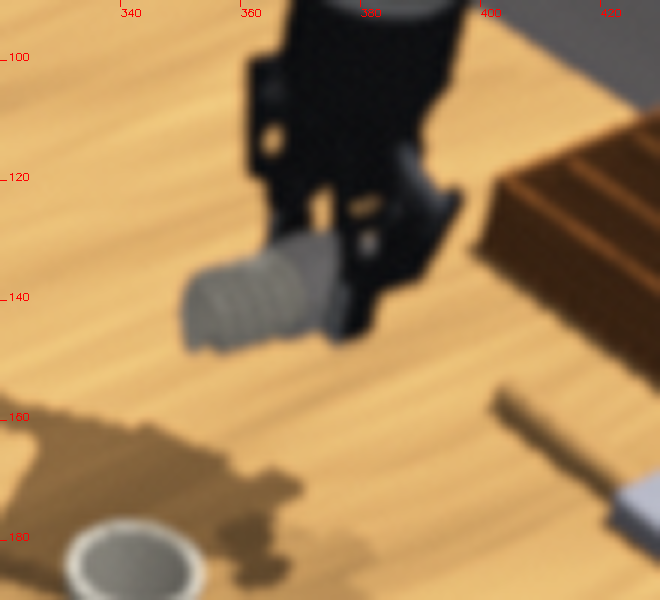

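The bulb is held level, spiral toward -y at px (352,142). I carry it to the holder.

```bash
python3 -m creep '{"translation":[[-10,8,0],[-20,16,0],[-30,24,0],[-35,28,0],[-35,28,0],[-35,28,0],[-35,28,0],[-35,28,0],[-35,28,0],[-35,28,0]],"rotation":[[0,0,0],[0,0,0],[0,0,0],[0,0,0],[0,0,0],[0,0,0],[0,0,0],[0,0,0],[0,0,0],[0,0,0]],"claw":[30,30,30,30,30,30,30,30,30,30]}'
python3 -m creep '{"translation":[[-30,24,0],[-25,20,0],[-15,12,0],[-8,8,0],[0,0,0],[0,0,0],[0,0,0]],"rotation":[[0,0,0],[0,0,0],[0,0,0],[0,0,0],[0,0,0],[0,0,0],[0,0,0]],"claw":[30,30,30,30,30,30,30]}'
python3 - <<'E'
from h import *
delta(637.6,-91,40)
E
```

```text
time: 20.6
tool_pos: [583.5, -8.1, 120.0]
tcp_rot: [180.0, 0.0, 83.2]
ft_force: [1.0, 1.0, -0.6]
finger_gap: 46.2
time: 21.3
tool_pos: [636.6, -89.3, 119.9]
tcp_rot: [-180.0, -0.0, 83.3]
ft_force: [-0.4, -0.3, -0.9]
finger_gap: 45.9
at [636.6 -89.3 119.9] [-180.    -0.    83.3] tool shift [-1.6  1.2 79.9]
```

```bash
python3 -m creep '{"translation":[[-1.5,1,10],[0,0,20],[0,0,25],[0,0,15],[0,0,10],[0,0,0],[0,0,0]],"rotation":[[0,0,0],[0,0,0],[0,0,0],[0,0,0],[0,0,0],[0,0,0],[0,0,0]],"claw":[30,30,30,30,30,30,30]}'
python3 - <<'E'
from h import *
t=snapshot("top");s=snapshot("scene")
crop(t,"t10.png",250,90,110,85,7); crop(s,"s10.png",240,230,110,100,6)
E
```

```text
time: 22.0
tool_pos: [638.3, -92.0, 40.5]
tcp_rot: [180.0, 0.0, 83.2]
ft_force: [0.3, -0.7, -0.2]
finger_gap: 45.7
```

View pics/s10.png

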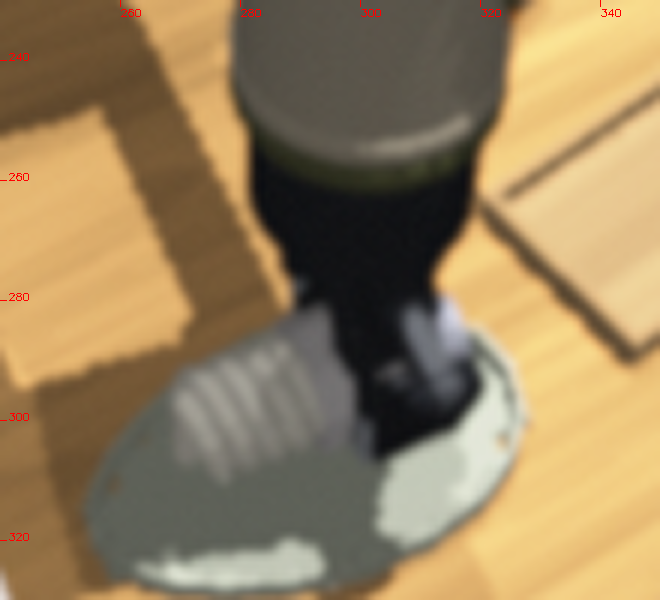

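View pics/t10.png

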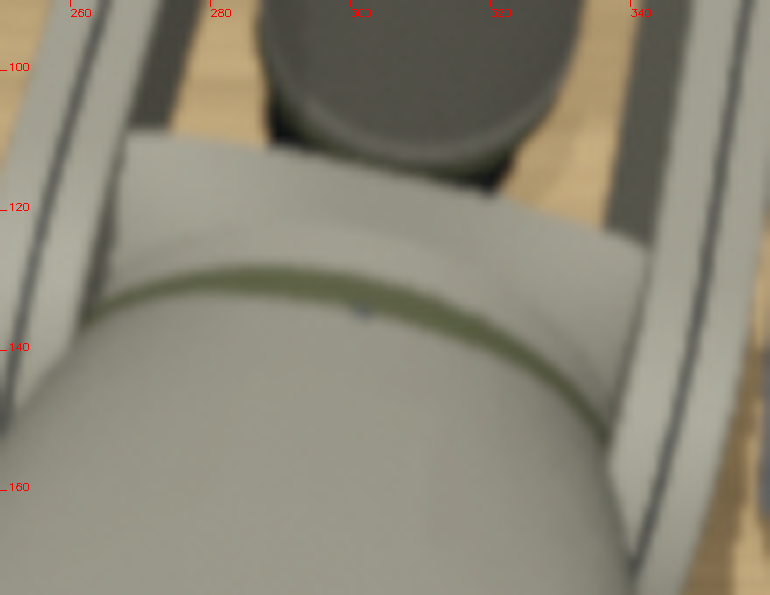

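Run:
```python
from h import *
import pickle;t,s=pickle.load(open("s0.pkl","rb"))
a=np.radians(-96.8);d=np.array([np.cos(a),np.sin(a)]);n=np.array([-d[1],d[0]]);c=np.array([638,-91.8])
for S,nm,(u0,v0,w,h) in((t,"t11.png",(255,100,100,75)),(s,"s11.png",(245,265,100,75))):
    S=dict(S);f=cv2.resize(S["frame"],None,fx=7,fy=7,interpolation=cv2.INTER_CUBIC)
    for z,x0,x1,w2,col in((4,-46,68,8,(0,0,255)),(4,-19,19,10,(0,0,255)),(27,-46,68,22,(255,0,0))):
        P=[np.r_[c+d*x+n*y,z] for x,y in((x0,-w2),(x1,-w2),(x1,w2),(x0,w2))]
        q=np.array([(proj(S,p)+.5)*7 for p in P]).astype(int); cv2.polylines(f,[q],1,col,1)
    cv2.imwrite("pics/"+nm,f[v0*7:(v0+h)*7,u0*7:(u0+w)*7,::-1])
```

```text
(no output)
```

View pics/t11.png

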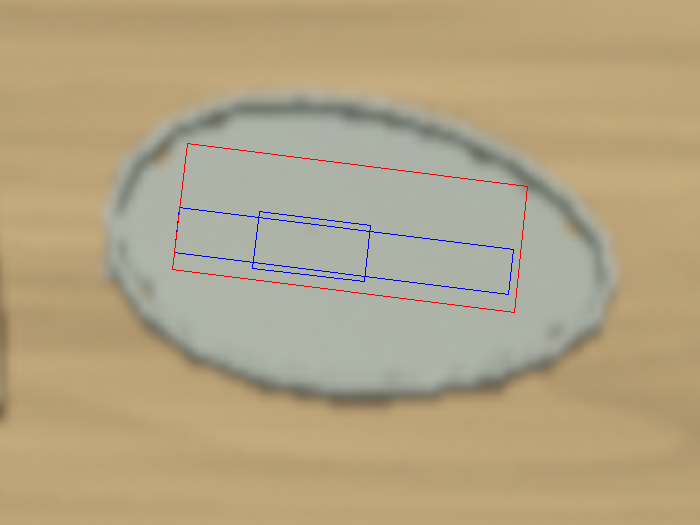

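View pics/s11.png

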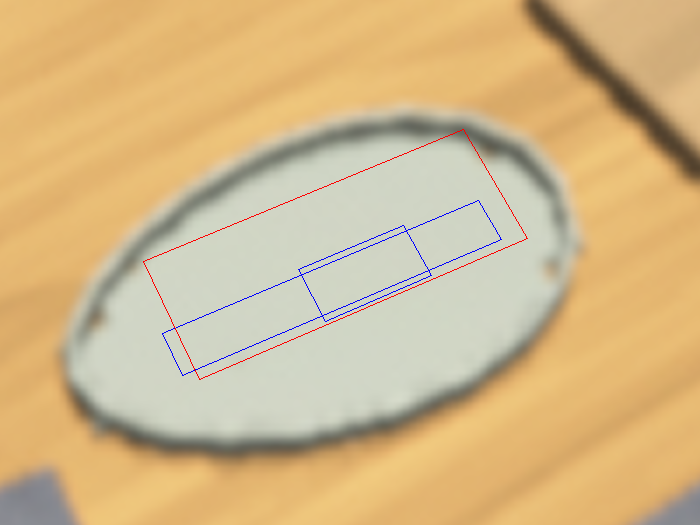

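The projected footprint lies well inside the holder outline in both views. I descend slowly and watch the force.

```bash
python3 -m creep '{"translation":[[0,0,10],[0,0,10],[0,0,6],[0,0,3],[0,0,0],[0,0,0]],"rotation":[[0,0,0],[0,0,0],[0,0,0],[0,0,0],[0,0,0],[0,0,0]],"claw":[30,30,30,30,30,30]}'
python3 -m creep '{"translation":[[0,0,0.7],[0,0,0],[0,0,0]],"rotation":[[0,0,0],[0,0,0],[0,0,0]],"claw":[30,30,30]}'
```

```text
time: 22.7
tool_pos: [637.9, -92.0, 10.8]
tcp_rot: [-180.0, 0.0, 83.2]
ft_force: [-0.4, -0.1, -0.9]
finger_gap: 45.8
time: 23.0
tool_pos: [638.0, -92.0, 10.4]
tcp_rot: [180.0, 0.0, 83.2]
ft_force: [-0.0, -0.8, -1.1]
finger_gap: 46.0
```

```bash
python3 -m creep '{"translation":[[0,0,0.7],[0,0,0],[0,0,0]],"rotation":[[0,0,0],[0,0,0],[0,0,0]],"claw":[30,30,30]}'
python3 -m creep '{"translation":[[0,0,0.7],[0,0,0],[0,0,0]],"rotation":[[0,0,0],[0,0,0],[0,0,0]],"claw":[30,30,30]}'
```

```text
time: 23.3
tool_pos: [637.8, -92.0, 9.5]
tcp_rot: [-180.0, -0.0, 83.2]
ft_force: [0.5, 0.5, 0.3]
finger_gap: 45.6
time: 23.6
tool_pos: [637.9, -92.0, 9.3]
tcp_rot: [180.0, 0.0, 83.2]
ft_force: [-2.4, 0.6, 5.1]
finger_gap: 46.0
```

Contact at 9.3 mm, as expected. I open slowly, rise and look.

```bash
python3 -m creep '{"translation":[[0,0,0],[0,0,0],[0,0,0],[0,0,0],[0,0,0],[0,0,-5],[0,0,-20],[0,0,-40],[0,0,-40],[0,0,0]],"rotation":[[0,0,0],[0,0,0],[0,0,0],[0,0,0],[0,0,0],[0,0,0],[0,0,0],[0,0,0],[0,0,0],[0,0,0]],"claw":[48,51,54,56,56,56,56,60,70,84]}'
python3 -m creep '{"translation":[[0,-20,0],[0,-40,0],[0,-45,0],[0,-45,0],[0,-25,0],[0,0,0],[0,0,0],[0,0,0]],"rotation":[[0,0,0],[0,0,0],[0,0,0],[0,0,0],[0,0,0],[0,0,0],[0,0,0],[0,0,0]],"claw":[84,84,84,84,84,84,84,84]}'
python3 - <<'E'
from h import *
t=snapshot("top");s=snapshot("scene")
pickle=__import__("pickle");pickle.dump((t,s),open("s1.pkl","wb"))
crop(t,"t12.png",160,90,200,150,4); crop(s,"s12.png",240,180,110,150,5)
E
```

```text
time: 24.6
tool_pos: [642.5, -92.9, 122.4]
tcp_rot: [179.3, 0.1, 83.2]
ft_force: [1.4, -0.5, 0.2]
finger_gap: 82.3
time: 25.4
tool_pos: [465.3, -71.5, 114.5]
tcp_rot: [179.9, 0.0, 83.2]
ft_force: [0.2, -0.6, 0.8]
finger_gap: 83.8
```

View pics/t12.png

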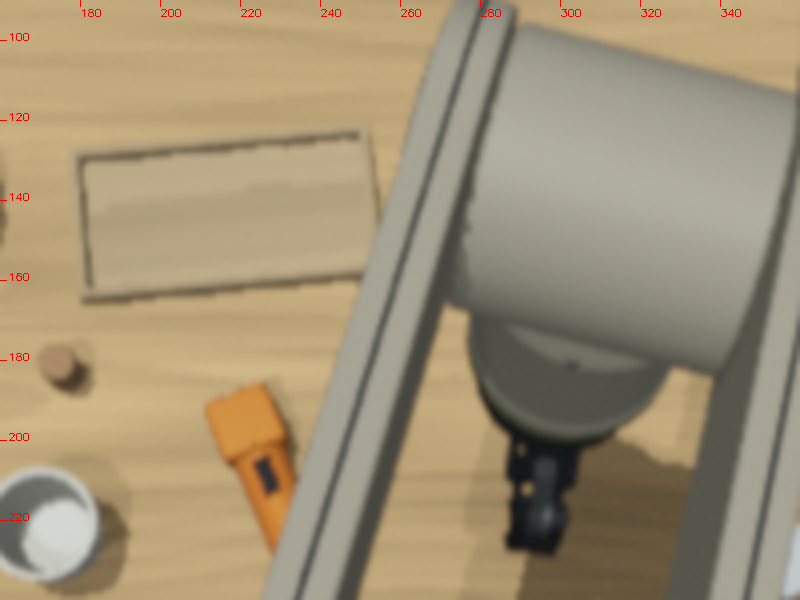

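View pics/s12.png

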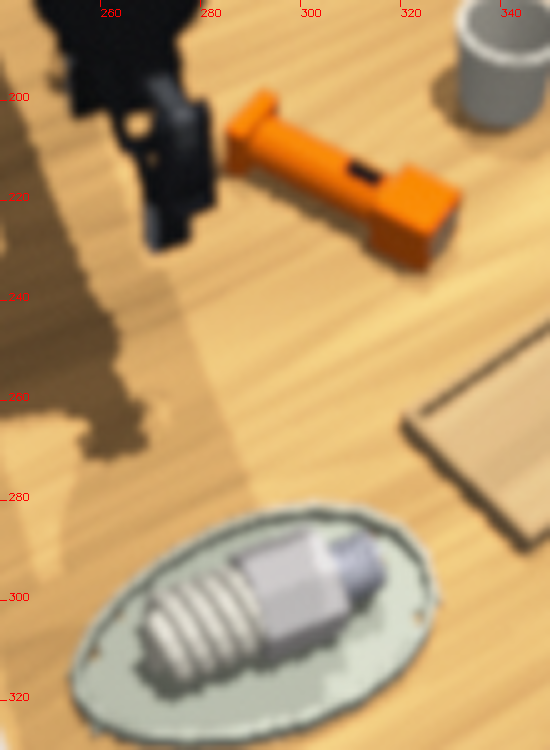

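The bulb lies inside the holder at scene px (292,300), and both views show it clear of the rim. Now the torch: I turn to yaw 22.7.

```bash
python3 -m creep '{"translation":[[0,0,0],[0,0,0],[0,0,0],[0,0,0],[0,0,0],[0,0,0],[0,0,0],[0,0,0],[0,0,0]],"rotation":[[0,0,0.132],[0,0,0.132],[0,0,0.132],[0,0,0.132],[0,0,0.132],[0,0,0.132],[0,0,0.132],[0,0,0.132],[0,0,0]],"claw":[84,84,84,84,84,84,84,84,84]}'
python3 - <<'E'
from h import *
delta(441.6,69,0)
E
```

```text
time: 26.4
tool_pos: [464.7, -71.3, 113.8]
tcp_rot: [-180.0, 0.0, 22.6]
ft_force: [-0.1, 0.2, -0.7]
finger_gap: 84.0
at [464.7 -71.3 113.8] [-180.     0.    22.6] tool shift [  32.5 -138.4  113.8]
```

```bash
python3 -m creep '{"translation":[[4,-18,0],[8,-35,0],[9,-40,0],[8,-33,0],[3.5,-12.4,0],[0,0,0],[0,0,0],[0,0,0]],"rotation":[[0,0,0],[0,0,0],[0,0,0],[0,0,0],[0,0,0],[0,0,0],[0,0,0],[0,0,0]],"claw":[84,84,84,84,84,84,84,84]}' 35
python3 - <<'E'
from h import *
delta(441.6,69,3)
t=snapshot("top");s=snapshot("scene")
crop(t,"t13.png",180,170,100,80,7); crop(s,"s13.png",250,140,110,100,6)
E
```

```text
time: 27.2
tool_pos: [441.1, 68.0, 113.8]
tcp_rot: [180.0, 0.0, 22.7]
ft_force: [0.4, 0.1, -0.7]
finger_gap: 84.1
at [441.1  68.  113.8] [180.    0.   22.7] tool shift [  0.9  -0.8 110.8]
```

View pics/s13.png

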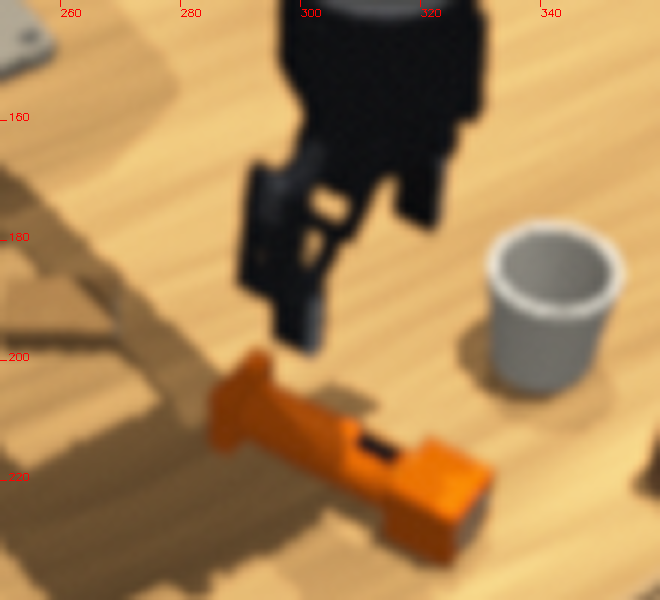

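The open jaws hang across the barrel and clear of the cup, whose rim is at px (341,184). I descend.

```bash
python3 -m creep '{"translation":[[1,-1,20],[0,0,35],[0,0,30],[0,0,18],[0,0,6],[0,0,1],[0,0,0],[0,0,0]],"rotation":[[0,0,0],[0,0,0],[0,0,0],[0,0,0],[0,0,0],[0,0,0],[0,0,0],[0,0,0]],"claw":[84,84,84,84,78,70,62,54]}' 40
python3 -m creep '{"translation":[[0,0,0],[0,0,0],[0,0,0],[0,0,0],[0,0,0],[0,0,0]],"rotation":[[0,0,0],[0,0,0],[0,0,0],[0,0,0],[0,0,0],[0,0,0]],"claw":[46,40,34,20,15,15]}' 40
python3 -m creep '{"translation":[[0,0,-5],[0,0,-15],[0,0,-25],[0,0,-30],[0,0,-20],[0,0,-5],[0,0,0],[0,0,0]],"rotation":[[0,0,0],[0,0,0],[0,0,0],[0,0,0],[0,0,0],[0,0,0],[0,0,0],[0,0,0]],"claw":[15,15,15,15,15,15,15,15]}'
python3 - <<'E'
from h import *
t=snapshot("top");s=snapshot("scene")
crop(t,"t14.png",180,170,100,80,7); crop(s,"s14.png",250,120,110,100,6)
E
```

```text
time: 28.1
tool_pos: [442.6, 70.2, 5.2]
tcp_rot: [180.0, -0.1, 22.7]
ft_force: [0.4, 0.9, -0.2]
finger_gap: 53.8
time: 28.7
tool_pos: [441.7, 70.3, 4.4]
tcp_rot: [180.0, -0.0, 22.7]
ft_force: [-1.1, -1.2, 6.5]
finger_gap: 28.7
time: 29.5
tool_pos: [440.4, 70.3, 102.5]
tcp_rot: [-180.0, 0.1, 22.7]
ft_force: [-0.4, 0.5, -1.9]
finger_gap: 28.7
```

View pics/s14.png

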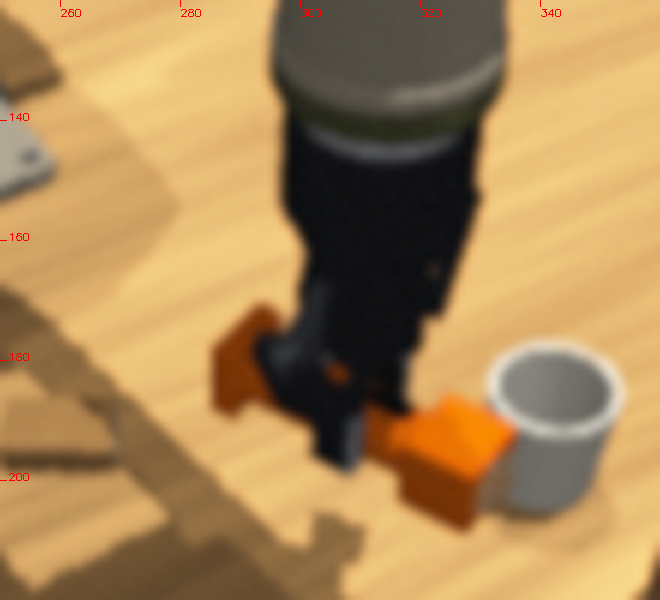

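The torch is held level. I turn to yaw 95.7 and go to the tray.

```bash
python3 -m creep '{"translation":[[0,0,-5],[0,0,-5],[0,0,0],[0,0,0],[0,0,0],[0,0,0],[0,0,0],[0,0,0],[0,0,0],[0,0,0]],"rotation":[[0,0,-0.08],[0,0,-0.13],[0,0,-0.14],[0,0,-0.14],[0,0,-0.14],[0,0,-0.14],[0,0,-0.14],[0,0,-0.14],[0,0,-0.13],[0,0,-0.094]],"claw":[15,15,15,15,15,15,15,15,15,15]}'
python3 -m creep '{"translation":[[0,0,0],[0,0,0]],"rotation":[[0,0,0],[0,0,0]],"claw":[15,15]}'
python3 - <<'E'
from h import *
delta(615,103,50)
E
```

```text
time: 30.6
tool_pos: [440.4, 70.3, 112.5]
tcp_rot: [-179.9, -0.0, 96.0]
ft_force: [0.7, -0.2, -1.7]
finger_gap: 28.8
time: 30.8
tool_pos: [440.7, 70.3, 113.0]
tcp_rot: [-179.9, -0.0, 95.5]
ft_force: [-1.3, -0.1, -1.3]
finger_gap: 28.9
at [440.7  70.3 113. ] [-179.9   -0.    95.5] tool shift [ 15.8 176.6  63. ]
```

```bash
python3 -m creep '{"translation":[[1.8,16,0],[3,30,0],[3,35,0],[3,35,0],[3,32,0],[1.5,20,0],[0.5,8.6,0],[0,0,0],[0,0,0],[0,0,0]],"rotation":[[0,0,0],[0,0,0],[0,0,0],[0,0,0],[0,0,0],[0,0,0],[0,0,0],[0,0,0],[0,0,0],[0,0,0]],"claw":[15,15,15,15,15,15,15,15,15,15]}'
python3 -m creep '{"translation":[[0,0,20],[0,0,25],[0,0,18],[0,0,0],[0,0,0]],"rotation":[[0,0,0],[0,0,0],[0,0,0],[0,0,0],[0,0,0]],"claw":[15,15,15,15,15]}'
python3 - <<'E'
from h import *
delta(615,103,9)
import pickle;t,s=pickle.load(open("s0.pkl","rb"))
q=sense();a=np.radians(q["tcp_rot"][2]);d=np.array([np.cos(a),np.sin(a)]);n=np.array([-d[1],d[0]]);c=q["tool_pos"][:2]
for S,nm,(u0,v0,w,h) in((t,"t15.png",(170,110,100,65)),(s,"s15.png",(315,220,90,75))):
    f=cv2.resize(S["frame"],None,fx=7,fy=7,interpolation=cv2.INTER_CUBIC)
    for z,col in((5,(0,0,255)),(43,(255,0,0))):
        P=[np.r_[c+d*x+n*y,z] for x,y in((-65,-19),(65,-19),(65,19),(-65,19))]
        cv2.polylines(f,[np.array([(proj(S,p)+.5)*7 for p in P]).astype(int)],1,col,1)
    cv2.imwrite("pics/"+nm,f[v0*7:(v0+h)*7,u0*7:(u0+w)*7,::-1])
s=snapshot("scene");crop(s,"s16.png",310,180,110,110,5)
E
```

```text
time: 31.8
tool_pos: [614.4, 103.4, 113.7]
tcp_rot: [-180.0, 0.0, 95.6]
ft_force: [-0.4, 0.3, -1.7]
finger_gap: 28.9
time: 32.3
tool_pos: [614.9, 103.4, 51.2]
tcp_rot: [-180.0, -0.0, 95.7]
ft_force: [0.5, -0.8, -1.3]
finger_gap: 28.9
at [614.9 103.4  51.2] [-180.    -0.    95.7] tool shift [-0.4  0.1 42.2]
```

View pics/t15.png

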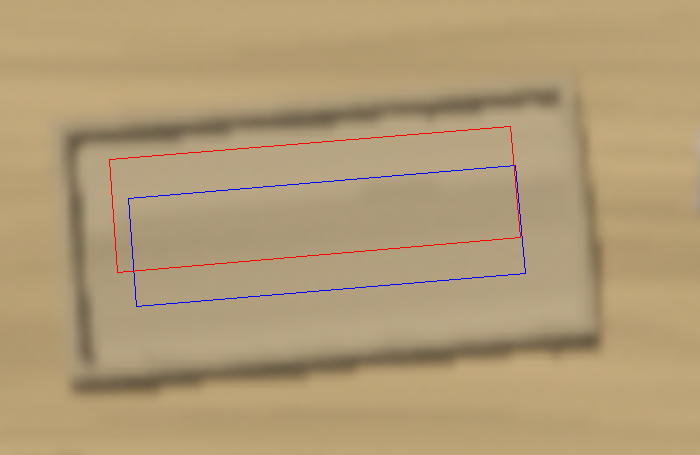

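View pics/s15.png

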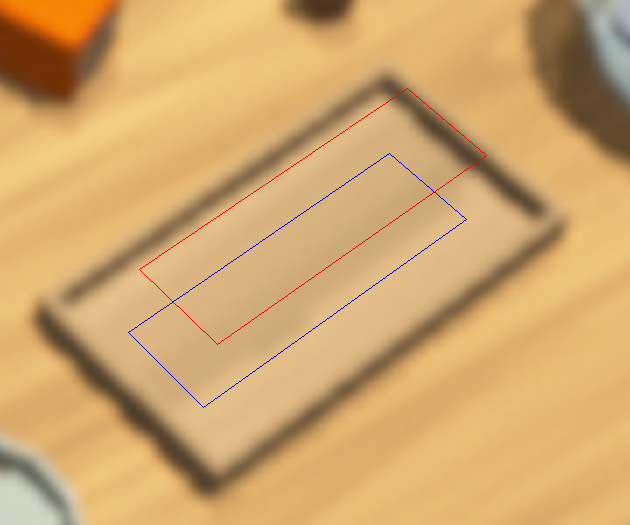

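View pics/s16.png

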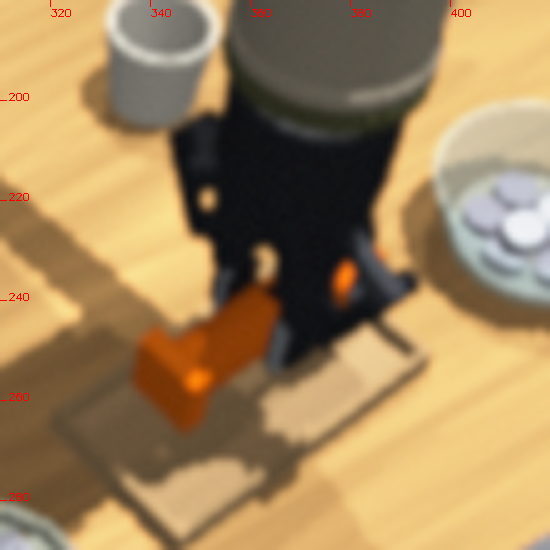

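The footprint lies inside the tray in both views. I lower gently.

```bash
python3 -m creep '{"translation":[[0,0,12],[0,0,15],[0,0,8],[0,0,4],[0,0,1],[0,0,0],[0,0,0]],"rotation":[[0,0,0],[0,0,0],[0,0,0],[0,0,0],[0,0,0],[0,0,0],[0,0,0]],"claw":[15,15,15,15,15,15,15]}'
python3 -m creep '{"translation":[[0,0,0.8],[0,0,0],[0,0,0]],"rotation":[[0,0,0],[0,0,0],[0,0,0]],"claw":[15,15,15]}'
```

```text
time: 33.05
tool_pos: [615.8, 103.6, 11.2]
tcp_rot: [180.0, -0.0, 95.7]
ft_force: [0.3, 0.4, -1.0]
finger_gap: 28.5
time: 33.35
tool_pos: [615.5, 103.5, 10.2]
tcp_rot: [180.0, -0.0, 95.7]
ft_force: [-0.3, -0.8, -1.4]
finger_gap: 29.0
```

```bash
python3 -m creep '{"translation":[[0,0,0.8],[0,0,0],[0,0,0]],"rotation":[[0,0,0],[0,0,0],[0,0,0]],"claw":[15,15,15]}'
python3 -m creep '{"translation":[[0,0,0.5],[0,0,0],[0,0,0]],"rotation":[[0,0,0],[0,0,0],[0,0,0]],"claw":[15,15,15]}'
```

```text
time: 33.65
tool_pos: [615.6, 103.5, 9.5]
tcp_rot: [180.0, -0.0, 95.7]
ft_force: [-0.1, -0.3, 1.4]
finger_gap: 28.5
time: 33.95
tool_pos: [615.6, 103.5, 9.4]
tcp_rot: [180.0, 0.0, 95.7]
ft_force: [-3.1, -0.2, 4.7]
finger_gap: 29.0
```

Contact at 9.4. I release, rise and turn to yaw -4 for the canister.

```bash
python3 -m creep '{"translation":[[0,0,0],[0,0,0],[0,0,0],[0,0,0],[0,0,-5],[0,0,-20],[0,0,-40],[0,0,-40],[0,0,-10],[0,0,0]],"rotation":[[0,0,0],[0,0,0],[0,0,0],[0,0,0],[0,0,0],[0,0,0],[0,0,0],[0,0,0],[0,0,0],[0,0,0]],"claw":[32,36,40,40,40,40,50,65,84,84]}'
python3 -m creep '{"translation":[[0,0,0],[0,0,0],[0,0,0],[0,0,0],[0,0,0],[0,0,0],[0,0,0],[0,0,0],[0,0,0],[0,0,0]],"rotation":[[0,0,0.145],[0,0,0.145],[0,0,0.145],[0,0,0.145],[0,0,0.145],[0,0,0.145],[0,0,0.145],[0,0,0.145],[0,0,0.145],[0,0,0.145]],"claw":[84,84,84,84,84,84,84,84,84,84]}'
python3 -m creep '{"translation":[[0,0,0],[0,0,0],[0,0,0],[0,0,0]],"rotation":[[0,0,0.145],[0,0,0.145],[0,0,0],[0,0,0]],"claw":[84,84,84,84]}'
python3 - <<'E'
from h import *
t=snapshot("top");s=snapshot("scene")
delta(405.7,-204.4,150)
crop(t,"t17.png",90,100,160,150,5); crop(s,"s17.png",240,140,240,190,3)
print(onz(t,364,264.3,58))
E
```

```text
time: 34.95
tool_pos: [617.5, 103.7, 127.2]
tcp_rot: [179.7, 0.0, 95.7]
ft_force: [-0.1, 0.1, -1.5]
finger_gap: 84.1
time: 35.95
tool_pos: [613.9, 103.4, 121.0]
tcp_rot: [-180.0, 0.2, 12.2]
ft_force: [0.7, -0.1, 0.2]
finger_gap: 84.0
time: 36.35
tool_pos: [614.5, 103.4, 122.0]
tcp_rot: [180.0, 0.1, -3.8]
ft_force: [-0.4, 0.5, -0.4]
finger_gap: 84.1
at [614.9 103.4 122.8] [ 1.8e+02  1.0e-01 -3.8e+00] tool shift [-188.2  321.1  -27.2]
[ 330.35133712 -224.55898436   58.        ]
```

View pics/s17.png

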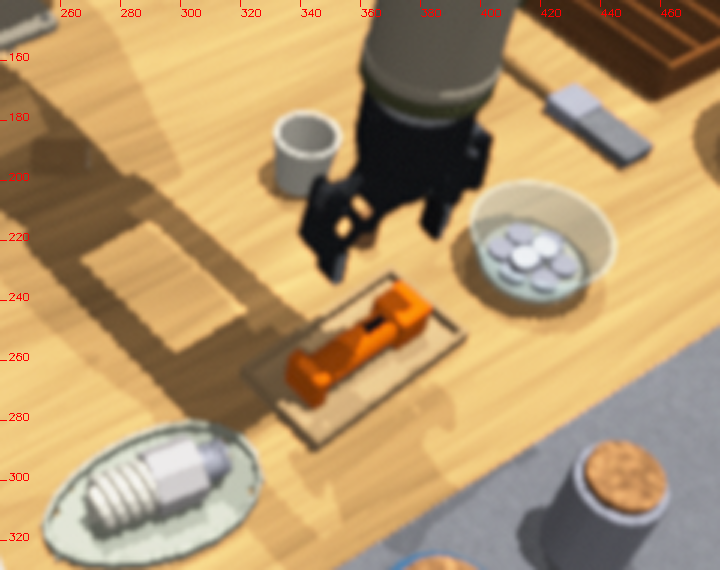

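All four placements look good, with the torch flat in the tray at scene px (361,252). Next is the silver canister at top px (354,230). The green one at (364,264) stays. I confirm in a crop on arrival.

```bash
python3 -m creep '{"translation":[[-10,18,0],[-21,36,0],[-23,39,0],[-23,39,0],[-23,39,0],[-23,39,0],[-23,39,0],[-22,38,0],[-14,24,0],[-6.2,10,0]],"rotation":[[0,0,0],[0,0,0],[0,0,0],[0,0,0],[0,0,0],[0,0,0],[0,0,0],[0,0,0],[0,0,0],[0,0,0]],"claw":[84,84,84,84,84,84,84,84,84,84]}' 30
python3 -m creep '{"translation":[[0,0,0],[0,0,0],[0,0,0]],"rotation":[[0,0,0],[0,0,0],[0,0,0]],"claw":[84,84,84]}'
python3 - <<'E'
from h import *
t=snapshot("top");s=snapshot("scene")
delta(405.7,-204.4,20)
crop(s,"s18.png",150,150,110,120,5)
E
```

```text
time: 37.45
tool_pos: [403.8, -205.3, 123.8]
tcp_rot: [180.0, -0.0, -4.0]
ft_force: [0.6, -0.1, -0.1]
finger_gap: 84.3
time: 37.75
tool_pos: [405.9, -202.5, 123.7]
tcp_rot: [-180.0, -0.0, -3.9]
ft_force: [-0.8, 0.6, -0.2]
finger_gap: 84.2
at [ 405.8 -202.5  123.7] [-180.     0.    -3.9] tool shift [  0.    1.9 103.7]
```

View pics/s18.png

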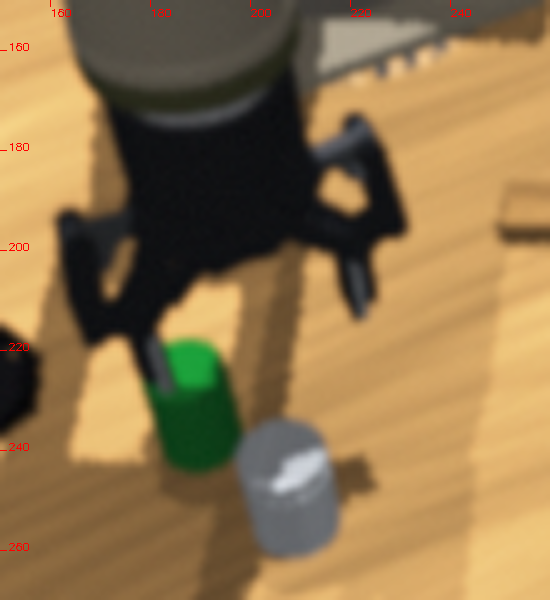

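The silver can at px (205,248) is the target, with the green decoy behind it at (188,232), clear of the jaws' line along y.

```bash
python3 -m creep '{"translation":[[0,2,20],[0,0,35],[0,0,30],[0,0,15],[0,0,4],[0,0,0],[0,0,0],[0,0,0],[0,0,0],[0,0,0]],"rotation":[[0,0,0],[0,0,0],[0,0,0],[0,0,0],[0,0,0],[0,0,0],[0,0,0],[0,0,0],[0,0,0],[0,0,0]],"claw":[84,84,84,84,80,74,68,62,56,50]}' 30
python3 -m creep '{"translation":[[0,0,0],[0,0,0],[0,0,0],[0,0,0],[0,0,-5],[0,0,-15],[0,0,-30],[0,0,-40],[0,0,-40],[0,0,-10]],"rotation":[[0,0,0],[0,0,0],[0,0,0],[0,0,0],[0,0,0],[0,0,0],[0,0,0],[0,0,0],[0,0,0],[0,0,0]],"claw":[46,38,30,30,30,30,30,30,30,30]}' 30
python3 -m creep '{"translation":[[0,0,0],[0,0,0]],"rotation":[[0,0,0],[0,0,0]],"claw":[30,30]}'
python3 - <<'E'
from h import *
s=snapshot("scene")
delta(614,-303,120)
crop(s,"s19.png",130,110,120,150,5)
E
```

```text
time: 38.85
tool_pos: [405.5, -205.8, 20.4]
tcp_rot: [180.0, -0.1, -4.0]
ft_force: [0.0, 0.3, -0.6]
finger_gap: 50.2
time: 39.85
tool_pos: [407.2, -207.0, 165.0]
tcp_rot: [179.8, -0.4, -4.0]
ft_force: [0.7, -0.9, 0.7]
finger_gap: 43.4
time: 40.05
tool_pos: [404.4, -205.1, 158.4]
tcp_rot: [-180.0, 0.1, -4.0]
ft_force: [-1.0, 0.3, -1.6]
finger_gap: 43.1
at [ 404.  -204.8  157.7] [-179.9    0.2   -4. ] tool shift [216.4  83.2  37.7]
```

View pics/s19.png

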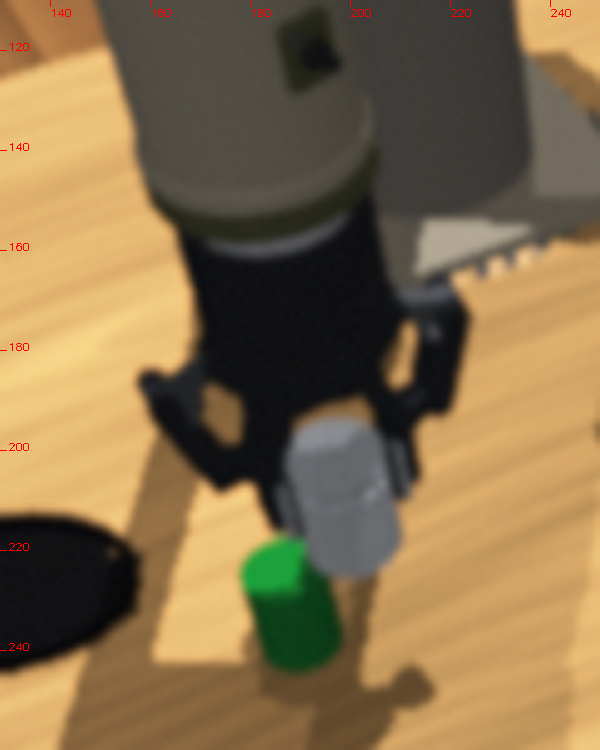

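The canister is held upright at px (200,213). I move it over the bin and check the board's front edge for clearance.

```bash
python3 -m creep '{"translation":[[12,4.6,0],[25,9.6,0],[32,12.3,0],[35,13.5,0],[35,13.5,0],[32,12.3,0],[25,9.6,0],[15,5.8,0],[5.4,2,0],[0,0,0]],"rotation":[[0,0,0],[0,0,0],[0,0,0],[0,0,0],[0,0,0],[0,0,0],[0,0,0],[0,0,0],[0,0,0],[0,0,0]],"claw":[30,30,30,30,30,30,30,30,30,30]}'
python3 -m creep '{"translation":[[0,0,0],[0,0,0]],"rotation":[[0,0,0],[0,0,0]],"claw":[30,30]}'
python3 - <<'E'
from h import *
import pickle;t,s=pickle.load(open("s0.pkl","rb"))
f=lambda k,u0,v0,a,b:((a+.5)/k-.5+u0,(b+.5)/k-.5+v0)
A=f(4,260,80,410,100);B=f(4,260,80,690,131)
print("board front top@90",onz(t,*A,90).round(1),onz(t,*B,90).round(1))
A=f(5,150,280,103,447);B=f(5,150,280,512,260)
print("scene",onz(s,*A,90).round(1),onz(s,*B,90).round(1))
# bin rim corners: front top edge z=55
for p in((80,185),(375,62)): print("front rim scene@60",onz(s,*f(5,150,280,*p),60).round(1))
delta(614,-303,100)
s=snapshot("scene");crop(s,"s20.png",150,200,130,150,4)
E
```

```text
time: 41.1
tool_pos: [614.3, -303.2, 157.2]
tcp_rot: [-179.9, 0.2, -4.0]
ft_force: [0.5, -0.1, -1.1]
finger_gap: 43.2
time: 41.3
tool_pos: [614.3, -303.3, 159.5]
tcp_rot: [-180.0, 0.0, -4.0]
ft_force: [-0.9, 1.1, -0.3]
finger_gap: 43.2
board front top@90 [ 678.8 -224.4   90. ] [ 662.7 -379.5   90. ]
scene [ 665.9 -382.8   90. ] [ 681.1 -224.7   90. ]
front rim scene@60 [ 546.5 -355.1   60. ]
front rim scene@60 [ 558.4 -227.1   60. ]
at [ 614.3 -303.3  159.5] [-180.    0.   -4.] tool shift [-0.3 -0.2 59.5]
```

View pics/s20.png

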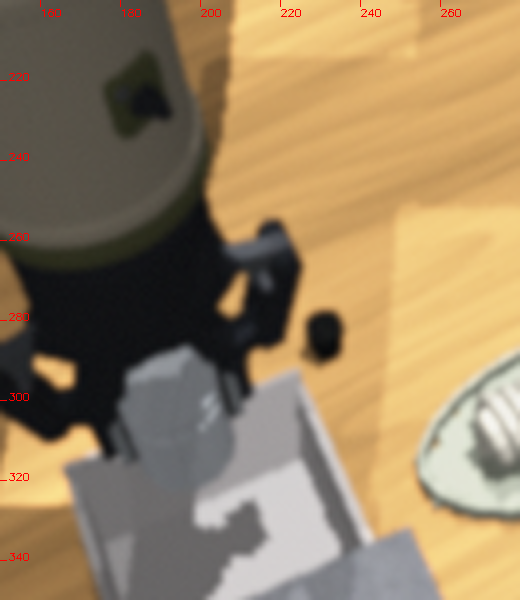

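The board's front edge lies at x of about 671, which leaves clearance. I go down into the bin.

```bash
python3 -m creep '{"translation":[[2,-1.5,15],[0,0,30],[0,0,30],[0,0,20],[0,0,5],[0,0,0],[0,0,0]],"rotation":[[0,0,0],[0,0,0],[0,0,0],[0,0,0],[0,0,0],[0,0,0],[0,0,0]],"claw":[30,30,30,30,30,30,30]}'
python3 - <<'E'
from h import *
s=snapshot("scene");crop(s,"s21.png",150,200,130,150,4)
t=snapshot("top");crop(t,"t21.png",350,80,100,100,6)
E
```

```text
time: 42.05
tool_pos: [617.9, -302.7, 61.1]
tcp_rot: [179.9, -0.1, -4.0]
ft_force: [-0.7, -0.5, 0.8]
finger_gap: 43.1
```

View pics/s21.png

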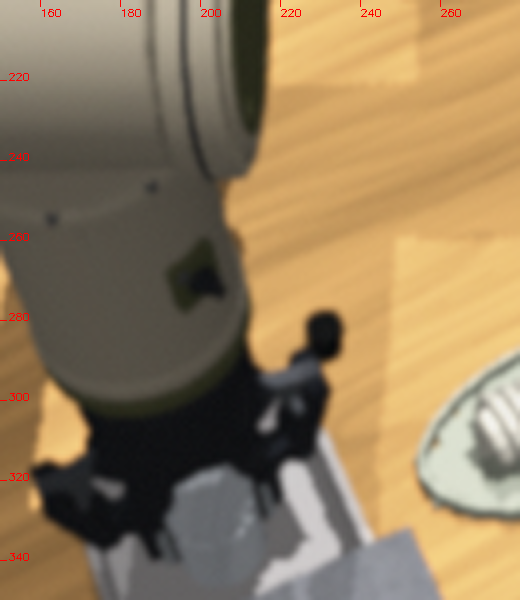

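View pics/t21.png

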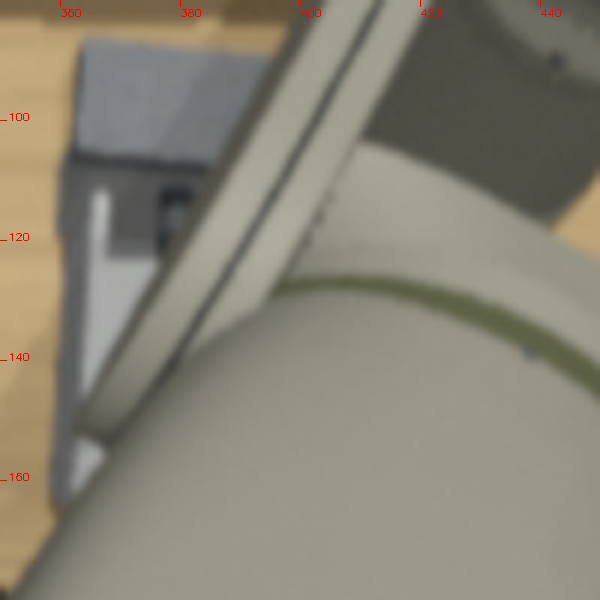

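Clear so far. I continue in guarded steps, since the knuckles come near the side walls.

```bash
python3 -m creep '{"translation":[[0,0,6],[0,0,8],[0,0,6],[0,0,0],[0,0,0]],"rotation":[[0,0,0],[0,0,0],[0,0,0],[0,0,0],[0,0,0]],"claw":[30,30,30,30,30]}'
python3 -m creep '{"translation":[[0,0,4],[0,0,5],[0,0,2],[0,0,0],[0,0,0]],"rotation":[[0,0,0],[0,0,0],[0,0,0],[0,0,0],[0,0,0]],"claw":[30,30,30,30,30]}'
```

```text
time: 42.65
tool_pos: [616.8, -302.1, 39.1]
tcp_rot: [-180.0, 0.1, -4.0]
ft_force: [0.1, 0.5, -0.3]
finger_gap: 43.2
time: 43.15
tool_pos: [617.1, -302.3, 28.6]
tcp_rot: [-180.0, 0.0, -4.0]
ft_force: [0.4, 0.3, -0.2]
finger_gap: 43.1
```

```bash
python3 -m creep '{"translation":[[0,0,1.5],[0,0,0],[0,0,0]],"rotation":[[0,0,0],[0,0,0],[0,0,0]],"claw":[30,30,30]}'
python3 -m creep '{"translation":[[0,0,1],[0,0,0],[0,0,0]],"rotation":[[0,0,0],[0,0,0],[0,0,0]],"claw":[30,30,30]}'
python3 -m creep '{"translation":[[0,0,0.7],[0,0,0],[0,0,0]],"rotation":[[0,0,0],[0,0,0],[0,0,0]],"claw":[30,30,30]}'
```

```text
time: 43.45
tool_pos: [617.2, -302.3, 27.3]
tcp_rot: [180.0, -0.0, -4.0]
ft_force: [-0.1, -0.7, 0.4]
finger_gap: 43.1
time: 43.75
tool_pos: [617.2, -302.3, 26.2]
tcp_rot: [-180.0, 0.0, -4.0]
ft_force: [0.4, 0.1, -0.4]
finger_gap: 43.3
time: 44.05
tool_pos: [617.1, -302.3, 25.5]
tcp_rot: [-180.0, 0.0, -4.0]
ft_force: [0.7, 0.1, 0.2]
finger_gap: 43.1
```

```bash
python3 -m creep '{"translation":[[0,0,0.6],[0,0,0],[0,0,0]],"rotation":[[0,0,0],[0,0,0],[0,0,0]],"claw":[30,30,30]}'
python3 -m creep '{"translation":[[0,0,0.4],[0,0,0],[0,0,0]],"rotation":[[0,0,0],[0,0,0],[0,0,0]],"claw":[30,30,30]}'
```

```text
time: 44.35
tool_pos: [617.3, -302.4, 25.3]
tcp_rot: [180.0, -0.0, -4.0]
ft_force: [-1.9, 0.6, 2.8]
finger_gap: 43.1
time: 44.65
tool_pos: [617.3, -302.4, 25.3]
tcp_rot: [180.0, -0.0, -4.0]
ft_force: [-3.8, 1.6, 7.0]
finger_gap: 43.6
```

Seated at 25.3 mm. I release slowly and rise straight up.

```bash
python3 -m creep '{"translation":[[0,0,0],[0,0,0],[0,0,0],[0,0,0],[0,0,0],[0,0,-5],[0,0,-15],[0,0,-30],[0,0,-40],[0,0,-40]],"rotation":[[0,0,0],[0,0,0],[0,0,0],[0,0,0],[0,0,0],[0,0,0],[0,0,0],[0,0,0],[0,0,0],[0,0,0]],"claw":[45,47,49,52,52,52,52,52,52,52]}'
python3 -m creep '{"translation":[[-20,-5,0],[-40,-10,0],[-45,-10,0],[-45,-10,0],[-40,-5,0],[-20,0,0],[0,0,0],[0,0,0],[0,0,0],[0,0,0]],"rotation":[[0,0,0],[0,0,0],[0,0,0],[0,0,0],[0,0,0],[0,0,0],[0,0,0],[0,0,0],[0,0,0],[0,0,0]],"claw":[52,52,52,52,52,52,52,52,52,52]}'
python3 - <<'E'
from h import *
for n in("scene","top"):
    s=snapshot(n); cv2.imwrite(f"pics/{n}_end.png",cv2.resize(s["frame"][:,:,::-1],(800,600),interpolation=cv2.INTER_CUBIC))
    if n=="scene": crop(s,"s22.png",140,250,150,140,5)
    else: 
        x=s;print("cup now@58 if rim px same:",onz(s,170,220.8,58).round(1))
E
```

```text
time: 45.65
tool_pos: [617.0, -302.2, 157.0]
tcp_rot: [180.0, -0.0, -4.0]
ft_force: [0.7, -0.4, -1.1]
finger_gap: 51.9
time: 46.65
tool_pos: [411.4, -247.9, 154.9]
tcp_rot: [180.0, -0.0, -4.0]
ft_force: [-0.1, -0.1, 0.6]
finger_gap: 51.7
cup now@58 if rim px same: [422.6 192.8  58. ]
```

View pics/scene_end.png

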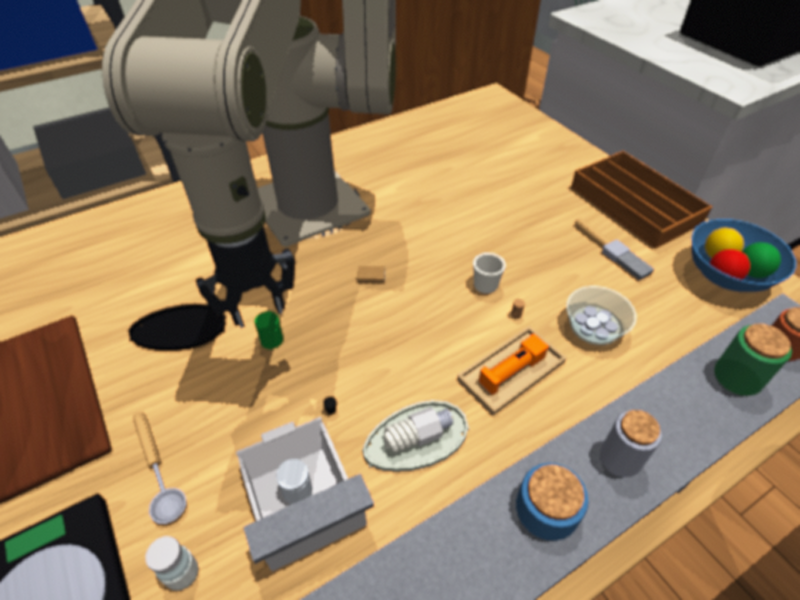

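View pics/top_end.png

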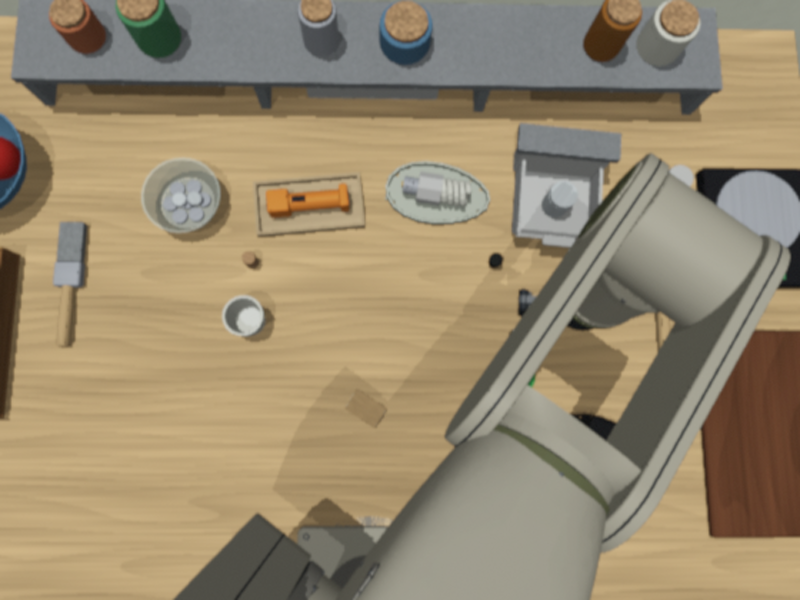

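View pics/s22.png

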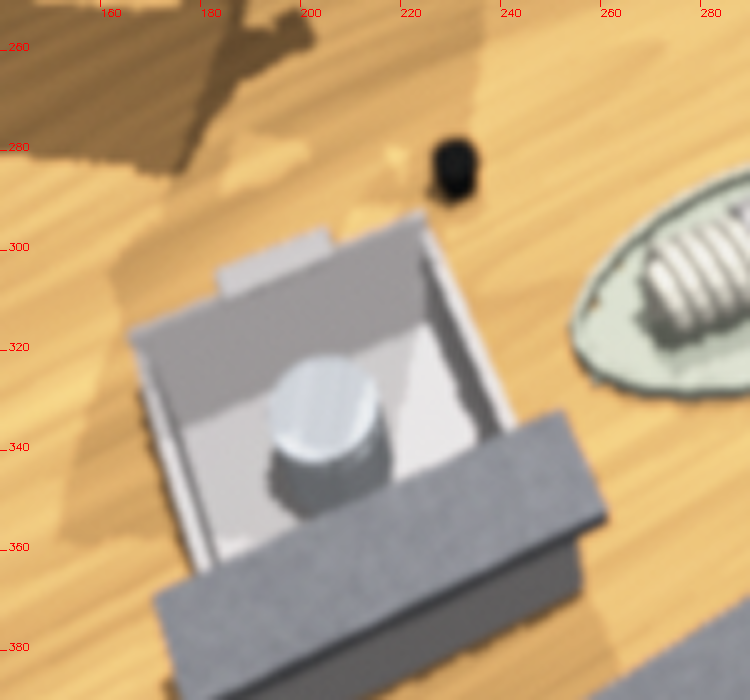

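The final pictures (800x600 scale, top view) show both cells in the bowl at (180–195,198), the torch flat in the tray at (308,200) and the bulb in the holder at (437,190). The canister stands upright in the bin at (562,196). The cup is unmoved at (244,316), and the arm is clear with no force on it.

```bash
python3 -c "
from bench import *
print(hand_in()); s=sense(); print(s['time'],s['ft_force'])"
```

```text
the job is handed in; nothing more can be done
None
the job is handed in; nothing more can be done
```

The job is handed in, done in the order asked at about 47 s on the clock: both coin cells in the glass bowl, the bulb set down in the pale holder, the torch flat in the tray, the canister upright in the bin.

**Last checks:** The final pictures from both cameras show every item inside its place and the gripper clear of everything. The cup and the green canister are where they were. I saw no wrist reading above about 7 N, on the readings taken at the end of each call.

**What failed or disagreed:**
- One rotation call was refused for a value just over the limit; nothing moved.
- The first fast move fell short and was corrected.
- The two cameras disagreed by 2–4 mm on most points and more at the bowl rim, well within the clearances.
- The cells read a grip of about 21 mm instead of 24.5 mm, but both were held and placed.

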